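# Load the jeweller's warm-air dryer and set its timer

### The arm

A 7-joint arm with a two-finger parallel gripper is mounted at the origin on the work surface. World frame = base frame: x ahead of the robot, y to its left, z up, the work surface at z = 0. Lengths are in mm, angles in rad, forces in N, time in s.
With the tool pointing down it reaches from about 400 to 875 mm from the base axis. Payload 4.4 kg.
Tool frame: the origin (TCP) lies at the very end of the fingers, on their centre line; the grasp point (between the pads) lies 19 mm behind it; y points along the fingers, z is the direction in which the jaws open and shut, and the axes are right-handed (so a half turn about y gives the same grasp; the last joint's range is limited). The gripper opens to 85 mm and grips with 20 to 120 N. Pads are 22 mm wide; open, the fingers measure 114 mm over their backs; the gripper's body (76 mm by 85 mm) begins 54 mm behind the grasp point. The pads swing forward as they close: fully open they stand 13 mm farther back than shut.
Start: joints at [1.265, 0.628, 0.038, 1.517, -0.027, 0.996, -0.02], TCP at [154.408, -631.408, 231.313] pointing down, gripper open.
Joint ranges: [-3.06, 3.06], [-0.37, 2.12], [-1.25, 1.32], [0.18, 2.47], [-1.1, 4.24], [0.23, 1.98], [-2.94, 2.94]. Speed limits (rad/s): [2.57, 2.57, 3.14, 3.14, 3.14, 3.14, 3.14].

### API

Orientations are given as [roll, pitch, yaw] about the fixed x, y, z axes, in that order (R = Rz(yaw) Ry(pitch) Rx(roll)).
In Python, from cell import * gives the robot as it stands.
- The arm moves only by the tool apply_moves, never from a script. Its argument "targets" is a list of rows, each a list of 6 numbers: the shift along the tool's x, y, z in units of 40 mm (1.0 is 40 mm), then the turn, a rotation vector about the tool's x, y, z in units of 8 degrees (1.0 is 8 degrees). A call has 1 to 12 rows; each row shifts and turns the commanded pose from where the row before left it, along the tool's axes as they then stand; what a row does not reach is not made up. A row lasts 1/8 s, in which the tool goes at most 62.5 mm and 10.7 degrees, less where a joint would pass 70% of its speed; a pose out of reach is approached as far as the arm can. A call is refused whole if a number of a shift passes 1 or a number of a turn 1, either way. A call with a gripper value outside its range is refused whole. "jaw" is the gripper command: -1 is shut, 1 is fully open, values between are in proportion, set as the call begins (left out, the last holds). The fingers move at their own pace and stop on an object; the grip force is fixed at half the most. Time passes only in rows, so rows that do not move let the fingers close. It gives the time, the measured TCP pose, the force and the opening at its end, in the units of the state.
- read_state(): the state, without advancing time (a new reading comes with each control period).
- get_image(name): name is "scene" or "top" or "wrist"; returns the picture (480x640x3 uint8, red, green, blue); there is no depth.
- calibration(name): a dict with "fx", "fy", "cx", "cy" (pixels), "world_from_camera" (4x4, takes a point from camera to world coordinates). Camera axes: x right, y down, z forward; pixel columns grow to the right and rows downward; lengths in mm; the calibration is good to about 2 mm. A picture is of the moment at which its call begins: read the wrist's pose just before it. calibration takes no time and is no camera call; for the wrist camera it gives the pose at the moment of the call.
- finish_job(): hands the job in, once; it reports no verdict.
The state is a dict: "clock": time; "qpos": joint angles; "qd": joint speeds; "tau": joint torques, N m; "eef_pos": TCP position; "tool_rot": TCP orientation; "force": force on the tool from outside, world axes, zero at the start; "torque": the same for the moment, N m; "width": finger opening in mm.
Only numpy, scipy, OpenCV 4.12 (cv2) and the standard library are available. Lean on these libraries where they do the work, as an engineer would, in place of code of your own. Each camera call takes 0.05 s, during which the arm holds its last target. There are 200 camera calls.

### The job

Get the rinsed pieces drying: fit the perforated shelf into the dryer (it is longer than the opening, so tilt it in past the end lips) and settle it flat on the ledges inside, then take every little basket off its hook on the drip rack and stand it upright on the shelf, without ever tipping a basket over. Last of all, with everything loaded, wind the dryer's dial timer clockwise past its top mark (15 minutes) and then turn it back to 10 minutes; leave the other things on the bench where they are.

Things in the scene. Friction and masses are not known exactly. Their poses are not given: they have to be found in the camera images.
- dryer: Steel warm-air dryer, fixed, an open-topped box 142 mm (its x) by 300 mm (its y, from -105 to +195 mm), 120 mm tall. Origin: on the bench under the centre of its open well, z up. The well is 130 mm wide (x) and 198 mm long (y) between its walls. The end from y = 105 to 195 mm is a solid deck, top at z = 120 mm, carrying the dial timer.
- dryer_opening (a point): Centre of the well's opening, level with the top (120 mm above the dryer's origin), axes as the dryer's. At each y end of the well a lip 12 mm wide and 5 mm thick juts in and leaves an opening only 174 mm long (y from -87 to +87 mm); in x the opening is the full 130 mm.
- dryer_seat (a point): Middle between the two ledges, at the height of their tops (60 mm above the dryer's origin, 55 mm below the lips' undersides), axes as the dryer's. A ledge reaches 20 mm in from each y end wall (so from |y| = 79 to 99 mm), across the whole well; the shelf's underside rests on both. Heater bars lie 26 mm below and deeper.
- shelf: Perforated aluminium drying shelf, loose, 118 mm (its x) by 186 mm (its y) by 4 mm thick, about 0.24 kg, first lying flat on the bench, handle up. Origin: centre of its underside, z up. Either end may go in first, and either way round will do. Seated on both ledges its origin is at the dryer_seat point, within 6 mm.
- shelf_handle (a point): Middle of the shelf's handle bar, 35 mm above the shelf's underside, axes as the shelf's. The dark bar runs along x, 60 mm long, 10 mm thick (y), 14 mm tall (28 to 42 mm above the underside), on a thin post at each end (x = +-26 mm); it can be pinched from above across its 10 mm.
- rack: Fixed drip rack: white tray 95 x 250 mm, 14 mm tall, with two posts and a rail (10 mm thick) along its y at z = 135 mm. Origin: on the bench under the rail's middle, z up. Four wire hooks at y = +93, +31, -31 and -93 mm stick out from the rail towards its -x. Some hooks may be empty.
- hook1 (a point): Lowest point (wire centre) of the hook at y = +93 mm, 36 mm out from the rail and 127 mm above the bench, axes as the rack's. The wire is 5 mm thick; from the rail it slopes down to this point and then turns up to its tip 14 mm farther out (-x) and 14 mm higher. The other three hooks are the same, at -62, -124 and -186 mm in y from here.
- basket1: One of up to four alike steel dip baskets (about 70 g), hung on the rack's hook at y = +93 mm, or absent. A round cup 43 mm wide, 26 mm tall, under a wire bail (in its y-z plane, peak at z = 80 mm). Origin: centre of the cup's underside, z up. As hung, the bail's peak sits on the hook; lift it 20 to 40 mm, then draw it off over the tip towards the rack's -x.
- basket2: One of up to four alike steel dip baskets (about 70 g), hung on the rack's hook at y = +31 mm, or absent. A round cup 43 mm wide, 26 mm tall, under a wire bail (in its y-z plane, peak at z = 80 mm). Origin: centre of the cup's underside, z up. As hung, the bail's peak sits on the hook; lift it 20 to 40 mm, then draw it off over the tip towards the rack's -x.
- basket3: One of up to four alike steel dip baskets (about 70 g), hung on the rack's hook at y = -31 mm, or absent. A round cup 43 mm wide, 26 mm tall, under a wire bail (in its y-z plane, peak at z = 80 mm). Origin: centre of the cup's underside, z up. As hung, the bail's peak sits on the hook; lift it 20 to 40 mm, then draw it off over the tip towards the rack's -x.
- basket4: One of up to four alike steel dip baskets (about 70 g), hung on the rack's hook at y = -93 mm, or absent. A round cup 43 mm wide, 26 mm tall, under a wire bail (in its y-z plane, peak at z = 80 mm). Origin: centre of the cup's underside, z up. As hung, the bail's peak sits on the hook; lift it 20 to 40 mm, then draw it off over the tip towards the rack's -x.
- basket1_grip (a point): Middle of the upright black grip on top of basket1's bail: 13 mm in diameter, 34 mm tall, its middle 99 mm above the cup's underside; axes as the basket's. To be pinched from above.
- basket2_grip (a point): Middle of the upright black grip on top of basket2's bail: 13 mm in diameter, 34 mm tall, its middle 99 mm above the cup's underside; axes as the basket's. To be pinched from above.
- basket3_grip (a point): Middle of the upright black grip on top of basket3's bail: 13 mm in diameter, 34 mm tall, its middle 99 mm above the cup's underside; axes as the basket's. To be pinched from above.
- basket4_grip (a point): Middle of the upright black grip on top of basket4's bail: 13 mm in diameter, 34 mm tall, its middle 99 mm above the cup's underside; axes as the basket's. To be pinched from above.
- timer (a joint): Angle of the dial timer in rad, growing clockwise seen from above, 0.18 rad per minute: 0 at the zero mark, 0.9 at 5, 1.8 at 10, 2.7 at 15 minutes (the top mark), end stop at 2.95. It stays where it is left (friction 0.05 N m). Of the sixteen black marks on the white ring those at 0, 5, 10 and 15 minutes are long; zero is on the dryer's +x side.
- timer_grip (a point): On the timer's axis at the height to grip it, 37 mm above the deck. The black knob has a bar grip 42 mm long, 14 mm thick, its top 44 mm above the deck, over a skirt 44 mm wide that ends 14 mm above the deck. The point turns with the knob: x along the bar, the white pointer line on its -x half. At joint value 0 the pointer looks to the dryer's +x.
- jar: Bystander, not to be moved: white plastic screw tub, 96 mm wide, 109 mm tall. Origin: centre of its underside.
- flux: Bystander, not to be moved: small brown glass bottle, 44 mm wide, 85 mm tall. Origin: centre of its underside.
- lacquer: Bystander, not to be moved: brown glass bottle, 48 mm wide, 100 mm tall. Origin: centre of its underside.
- puck: Bystander, not to be moved: white ceramic disc, 76 mm wide, 40 mm tall. Origin: centre of its underside.
- anvil: Bystander, not to be moved: flat steel bench block 75 x 75 x 20 mm with a brass ring on it. Origin: centre of its underside.
- mandrel: Bystander, not to be moved: tapered steel ring mandrel lying down, 240 mm long, 23 mm thick. Origin: centre of its underside.
- pliers: Bystander, not to be moved: pliers with black handles lying down, about 150 mm long, 12 mm thick. Origin: centre of its underside.
Not all that is in view belongs to the job. What is shaped like the shelf but purple is not meant.

How it is judged:
By the outcome, as a careful person would: the job done as asked, in the order asked, and still so for the second after the job is handed in, with the robot touching nothing.
Of basket1, basket2, basket3, basket4 only 2 to 4 are there at a start; the rules pass over those that are not, and their reading is None.
At some moment in a run one of shelf may be knocked a few centimetres aside while the robot is not near it.
It also fails if it takes over 210 s, if anything falls off the work surface, if the arm or the gripper's body presses on something with over 40 N, if the wrist force passes 120 N, or if a joint passes its speed limit or range.

## Working session

There is one attempt and no reset: what is moved stays moved. The work goes in short steps, Python scripts to look and compute and a tool call to move; the robot and the scene stay as the last step left them, time stands still between calls to the robot, and variables do not carry over. Pictures are saved under pics/ and viewed, about 12 in all and at most 16, crops included, and the job is handed in when it is done.

Besides the shell and the picture viewer there is one more tool, called after "Call:" in YAML: its name, and indented under it one key for each argument. apply_moves: Moves the arm, as the interface text tells. Its arguments: {"type":"object","properties":{"targets":{"type":"array"},"jaw":{"type":"number"}},"required":["targets"]}

```bash
mkdir -p pics; ls
python3 - <<'E'
from cell import *
import cv2,json
print(read_state())
for n in ("scene","top"):
    c=calibration(n); print(n,c)
    cv2.imwrite(f"pics/{n}0.png",get_image(n)[:,:,::-1])
E
```

```text
pics
{'clock': 0.0, 'qpos': array([ 1.26521268,  0.62933087,  0.03845751,  1.51841533, -0.02699583,
        0.99630127, -0.02000831]), 'qd': array([ 5.12850610e-04, -1.07407713e-03, -7.70231397e-04, -1.43534844e-03,
        9.41270232e-04,  6.99823031e-06, -1.10490262e-03]), 'tau': array([ 2.34586387e-04, -5.63396251e+01,  1.22617677e+00, -1.93442988e+01,
        1.09600229e-02,  1.05188781e-02,  9.83730729e-06]), 'eef_pos': array([ 154.23240168, -630.76664142,  230.38414172]), 'tool_rot': array([-1.57273229e+00, -3.85013834e-05, -2.90182867e+00]), 'force': array([ 1.00155761,  0.00883157, -0.22596654]), 'torque': array([-0.12890921, -0.03302092,  0.03290522]), 'width': 85.4683763105482}
scene {'fx': 453.6459035640696, 'fy': 453.6459035640696, 'cx': 325.68237042101316, 'cy': 246.57292809644744, 'world_from_camera': array([[-4.15363885e-02,  8.01229901e-01, -5.96913205e-01,
         1.22144447e+03],
       [ 9.99117001e-01,  3.70874682e-02, -1.97417705e-02,
         1.12174246e+02],
       [ 6.32030268e-03, -5.97206134e-01, -8.02062895e-01,
         1.07992397e+03],
       [ 0.00000000e+00,  0.00000000e+00,  0.00000000e+00,
         1.00000000e+00]])}
top {'fx': 440.56583380446796, 'fy': 440.56583380446796, 'cx': 318.29204057790105, 'cy': 240.6269352182197, 'world_from_camera': array([[ 6.49054053e-03, -9.86354342e-01,  1.64508310e-01,
         3.14441576e+02],
       [-9.99970223e-01, -5.71527754e-03,  5.18550361e-03,
         7.24861124e+01],
       [-4.17453336e-03, -1.64537068e-01, -9.86362067e-01,
         1.10496504e+03],
       [ 0.00000000e+00,  0.00000000e+00,  0.00000000e+00,
         1.00000000e+00]])}
```

View pics/top0.png

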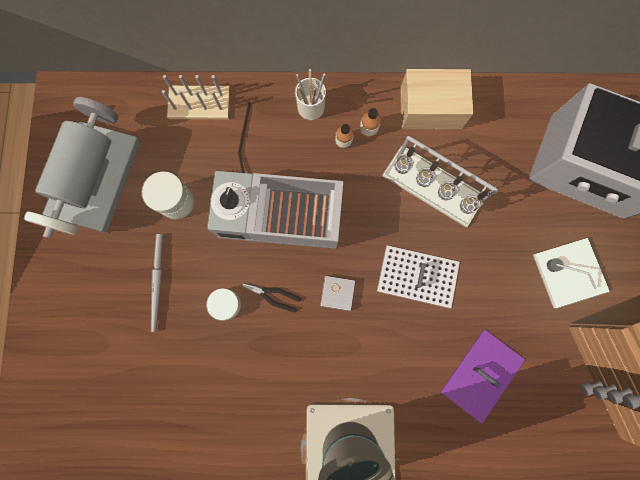

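View pics/scene0.png

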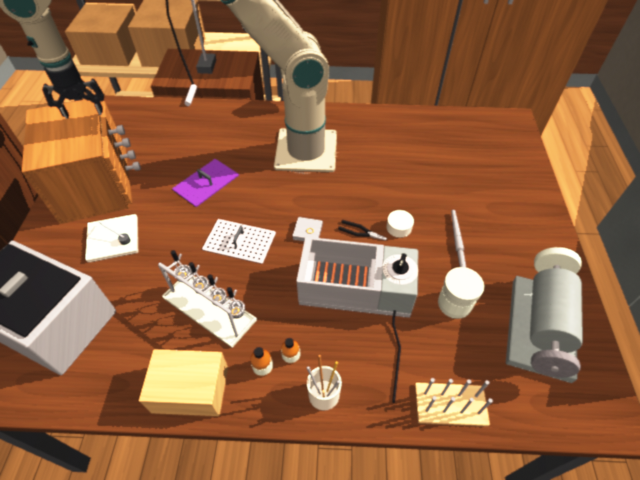

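The top view shows four baskets on the rack near (404..470,163..204), the dryer at (275,210) with its dial at (231,199), the white perforated shelf at (419,276) and a purple plate at (484,376). The shelf I want is the white perforated one, and the purple one is the decoy. I'll enlarge these areas to confirm and measure.

```bash
cat > h.py <<'E'
from cell import *
import numpy as np, cv2
from scipy.spatial.transform import Rotation as R
def ray(c,u,v):
    d=np.array([(u-c["cx"])/c["fx"],(v-c["cy"])/c["fy"],1.]); T=np.array(c["world_from_camera"])
    return T[:3,3],T[:3,:3]@d
def onz(c,u,v,z):
    o,d=ray(c,u,v); return o+d*(z-o[2])/d[2]
def proj(c,p):
    T=np.linalg.inv(c["world_from_camera"]); q=T[:3,:3]@np.array(p,float)+T[:3,3]
    return np.array([c["fx"]*q[0]/q[2]+c["cx"],c["fy"]*q[1]/q[2]+c["cy"]])
def crop(im,x,y,w,h,k): return cv2.resize(im[y:y+h,x:x+w],None,fx=k,fy=k,interpolation=cv2.INTER_CUBIC)
E
python3 - <<'E'
import cv2,numpy as np
t=cv2.imread("pics/top0.png"); s=cv2.imread("pics/scene0.png")
c=lambda im,x,y,w,h,k: cv2.resize(im[y:y+h,x:x+w],None,fx=k,fy=k,interpolation=cv2.INTER_CUBIC)
cv2.imwrite("pics/a.png",c(t,200,160,160,100,5))
A=c(t,370,130,133,180,3); B=c(s,150,210,133,180,3)
cv2.imwrite("pics/b.png",np.hstack([A,B]))
E
```

```text
(no output)
```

View pics/a.png

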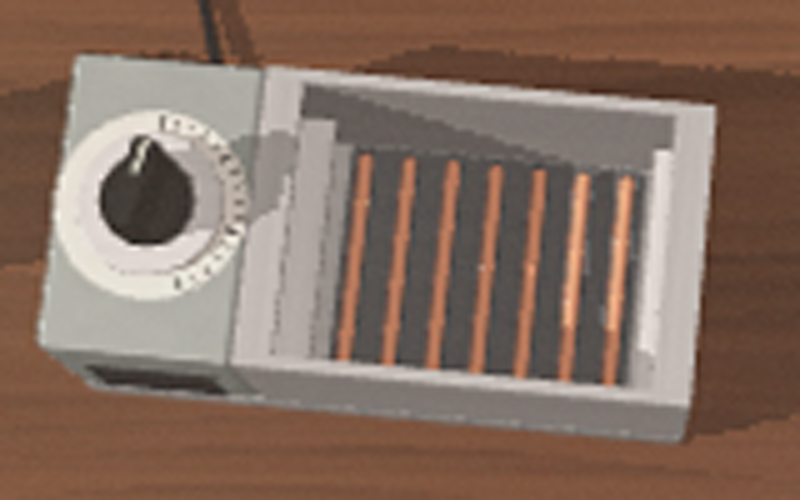

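View pics/b.png

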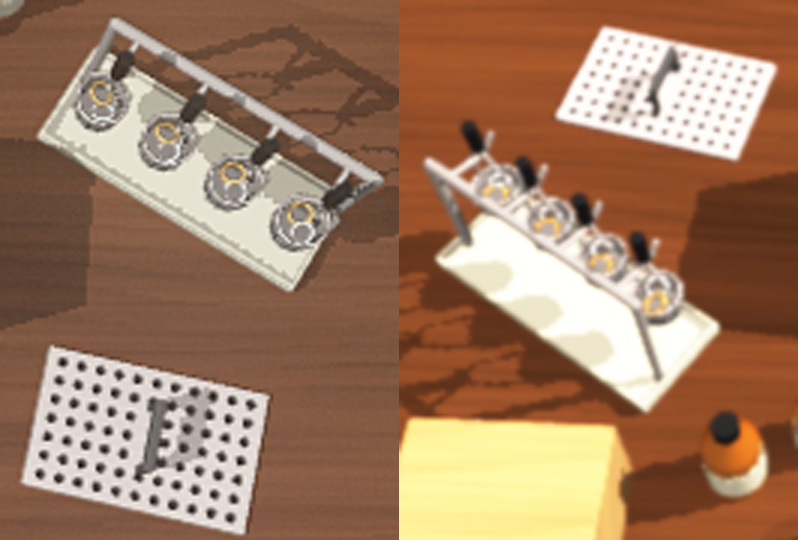

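Crop a gives the dryer-top corners at about (215,171), (208,230), (343,181) and (338,241). The dial pointer looks roughly towards the zero mark. Crop b shows all four baskets hung, and the perforated shelf is confirmed as the white plate with a dark handle.

```bash
cat >> h.py <<'E'
def fit2(M,W):  # rigid 2D: W = Rz(yaw) M + t
    M=np.array(M,float);W=np.array(W,float)[:,:2];a=M-M.mean(0);b=W-W.mean(0)
    th=np.arctan2((a[:,0]*b[:,1]-a[:,1]*b[:,0]).sum(),(a*b).sum())
    r=np.array([[np.cos(th),-np.sin(th)],[np.sin(th),np.cos(th)]]);t=W.mean(0)-r@M.mean(0)
    return t,th,np.abs((M@r.T+t)-W).max()
def tri(rays):
    A=0;b=0
    for o,d in rays:
        d=d/np.linalg.norm(d);P=np.eye(3)-np.outer(d,d);A=A+P;b=b+P@o
    return np.linalg.solve(A,b)
E
python3 - <<'E'
from h import *
t=calibration("top");s=calibration("scene")
A=lambda p:(p[0]/5+200,p[1]/5+160); B=lambda p:(p[0]/3+370,p[1]/3+130); C=lambda p:((p[0]-399)/3+150,p[1]/3+210)
np.set_printoptions(precision=1,suppress=True)
W=[onz(t,*A(p),120) for p in [(75,55),(38,348),(717,105),(690,405)]]
print("dryer",fit2([(71,195),(-71,195),(71,-105),(-71,-105)],W))
W=[onz(t,*B(p),4) for p in [(50,347),(270,395),(245,533),(22,483)]]
print("shelf",fit2([(59,93),(59,-93),(-59,-93),(-59,93)],W))
tt=[(122,65),(194,107),(264,150),(338,195)];ss=[(640,246),(583,210),(528,170),(473,137)]
for a,b in zip(tt,ss): print("grip",tri([ray(t,*B(a)),ray(s,*C(b))]))
W=[onz(t,*B(p),140) for p in [(113,20),(380,182)]];print("rail",W)
im=cv2.imread("pics/top0.png")
print("hole",[onz(t,*A(p),150) for p in [(147,200)]])
for n,p,z in [("jar",(162,193),109),("flux",(345,133),60),("lac",(371,120),70),("puck",(222,304),40),("anvil",(338,292),20)]: print(n,onz(t,*p,z))
E
```

```text
dryer (array([556.9, 130.9]), np.float64(-0.07973483906255777), np.float64(1.3718566575291788))
shelf (array([ 409.3, -173.4]), np.float64(-0.2154803621368957), np.float64(0.9190483811713648))
grip [ 677.6 -129.8  155.8]
grip [ 645.3 -182.3  154.2]
grip [ 611.2 -232.8  157.5]
grip [ 578.  -287.1  153.9]
rail [array([ 720. , -127.3,  140. ]), array([ 592.2, -324.7,  140. ])]
hole [array([564.6, 276.7, 150. ])]
jar [591.3 443.8 109. ]
flux [762.6  12.8  60. ]
lac [792.9 -51.6  70. ]
puck [336.8 307.7  40. ]
anvil [368.1  29.1  20. ]
```

Call:
apply_moves:
  targets:
    - [0,-1,0,0,0,0]
    - [-0.85,0,-0.9,0,0,0]
    - [-0.85,0,-0.9,0,0,0]
    - [-0.85,0,-0.9,0,0,0]
    - [-0.85,0,-0.9,0,0,0]
    - [-0.85,0,-0.9,0,0,0]
    - [-0.85,0,-0.9,0,0,0]
    - [-0.85,0,-0.9,0,0,0]
    - [-0.85,0,-0.9,0,0,0]
    - [-0.85,0,-0.9,0,0,0]
    - [-0.85,0,-0.9,0,0,0]
    - [0,0,0,0,0,0]
  jaw: 1

```text
clock: 1.6
eef_pos: [400.9, -197.1, 271.2]
tool_rot: [-1.572, 0.001, -2.894]
force: [-0.7, 0.3, 0.2]
width: 85.5
```

Call:
apply_moves:
  targets:
    - [0,0,0,0,1,0]
    - [0,0,0,0,1,0]
    - [0,0,0,0,1,0]
    - [0,0,0,0,0.25,0]
    - [0,0,0,0,0,0]

```text
clock: 2.22
eef_pos: [398.8, -201.3, 271.2]
tool_rot: [-1.571, -0.0, 2.929]
force: [0.9, 0.5, 1.1]
width: 85.2
```

```bash
cat >> h.py <<'E'
np.set_printoptions(precision=2,suppress=True)
def delta(tcp,rpy,st=None):
    st=st or read_state(); Rc=R.from_euler("xyz",st["tool_rot"]); Rt=R.from_euler("xyz",rpy)
    d=Rc.inv().apply(np.array(tcp,float)-st["eef_pos"])/40; w=(Rc.inv()*Rt).as_rotvec()/np.radians(8)
    print("tcp",st["eef_pos"],"rpy",st["tool_rot"],"w",round(st["width"],1),"F",st["force"],"q",st["qpos"],"clk",round(st["clock"],1)); print("shift",d,"turn",w)
def down(psi): return [-np.pi/2,0,psi]
E
python3 - <<'E'
from h import *
delta([409.3,-173.4,250],down(-3.357))
cv2.imwrite("pics/w1.png",get_image("wrist")[:,:,::-1]); print(calibration("wrist"))
cv2.imwrite("pics/t1.png",get_image("top")[:,:,::-1])
E
```

```text
tcp [ 398.84 -201.34  271.2 ] rpy [-1.57 -0.    2.93] w 85.2 F [0.9  0.49 1.14] q [ 0.38  0.29  0.03  2.   -0.01  0.85 -1.37] clk 2.2
shift [-0.11  0.53 -0.74] turn [-0.    0.02  0.  ]
{'fx': 415.6819992987265, 'fy': 415.6819992987265, 'cx': 320.57863007131783, 'cy': 235.7979981711011, 'world_from_camera': array([[  -0.21,   -0.94,   -0.25,  462.92],
       [  -0.98,    0.2 ,    0.06, -215.53],
       [  -0.  ,    0.26,   -0.97,  413.52],
       [   0.  ,    0.  ,    0.  ,    1.  ]])}
```

View pics/w1.png

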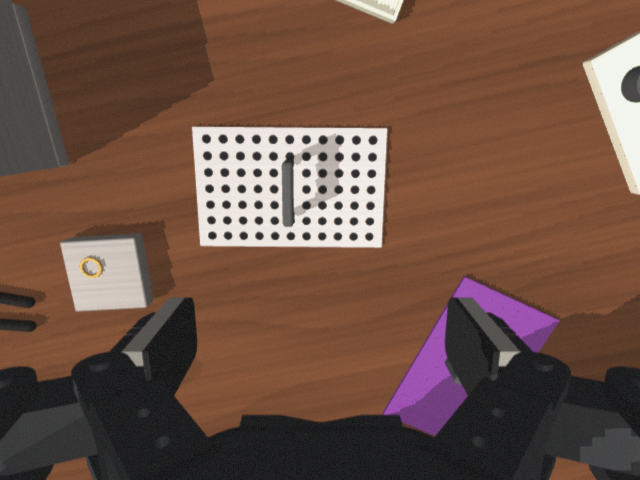

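The wrist view shows the perforated shelf with corners (193,127), (387,128), (381,247) and (201,246), and its handle bar from (288,163) to (288,226).

```bash
cat >> h.py <<'E'
def shelfpose(im,c,z=4,hand=None):
    hsv=cv2.cvtColor(im,cv2.COLOR_BGR2HSV); m=((hsv[...,1]<40)&(hsv[...,2]>190)).astype(np.uint8)
    m=cv2.morphologyEx(m,cv2.MORPH_CLOSE,np.ones((15,15)))
    cs=cv2.findContours(m,0,2)[0]; return [cv2.minAreaRect(k) for k in cs if cv2.contourArea(k)>3000]
E
python3 - <<'E'
from h import *
c=calibration("wrist")
# corners: image right = world -y, image up=+x
W=[onz(c,*p,4) for p in [(193,127),(387,128),(381,247),(201,246)]]
t,th,e=fit2([(59,93),(59,-93),(-59,-93),(-59,93)],W);print(t,th,e)
H=[onz(c,*p,42) for p in [(288,160),(288,227)]];print("handle",(H[0]+H[1])/2)
print(shelfpose(cv2.imread("pics/w1.png"),c))
delta([*t,250],down(th-np.pi))
E
```

```text
[ 409.23 -173.14] -0.22016644864402724 0.7876213143634061
handle [ 410.29 -173.79   42.  ]
[((102.51219940185547, 274.71356201171875), (67.83219909667969, 79.61298370361328), 86.72950744628906), ((288.599609375, 186.55630493164062), (194.07615661621094, 118.55230712890625), 0.42440545558929443), ((613.9999389648438, 113.49998474121094), (158.99996948242188, 49.99999237060547), 90.0)]
tcp [ 399.   -201.16  271.25] rpy [-1.57 -0.    2.93] w 85.4 F [-0.25 -0.29 -0.01] q [ 0.38  0.29  0.03  2.   -0.01  0.85 -1.37] clk 2.3
shift [-0.1   0.53 -0.74] turn [0.   0.05 0.  ]
```

Call:
apply_moves:
  targets:
    - [-0.1,0.4,-0.74,0,0.05,0]
    - [0,0.9,0,0,0,0]
    - [0,0.9,0,0,0,0]
    - [0,0.9,0,0,0,0]
    - [0,0.9,0,0,0,0]
    - [0,0.8,0,0,0,0]
    - [0,0.6,0,0,0,0]
    - [0,0.5,0,0,0,0]
    - [0,0.4,0,0,0,0]
    - [0,0,0,0,0,0]

```text
clock: 3.58
eef_pos: [407.3, -173.9, 26.5]
tool_rot: [-1.569, -0.008, 2.922]
force: [-0.9, -0.4, -0.1]
width: 85.4
```

Run:
```python
from h import *
delta([409.6,-173.4,16],down(-0.218-np.pi))
cv2.imwrite("pics/w2.png",get_image("wrist")[:,:,::-1])
```

```text
tcp [ 407.29 -173.93   26.51] rpy [-1.57 -0.01  2.92] w 85.4 F [-0.88 -0.41 -0.13] q [ 0.46  0.74 -0.17  2.22  0.54  0.23 -1.99] clk 3.6
shift [-0.06  0.26 -0.03] turn [-0.01 -0.01  0.06]
```

View pics/w2.png

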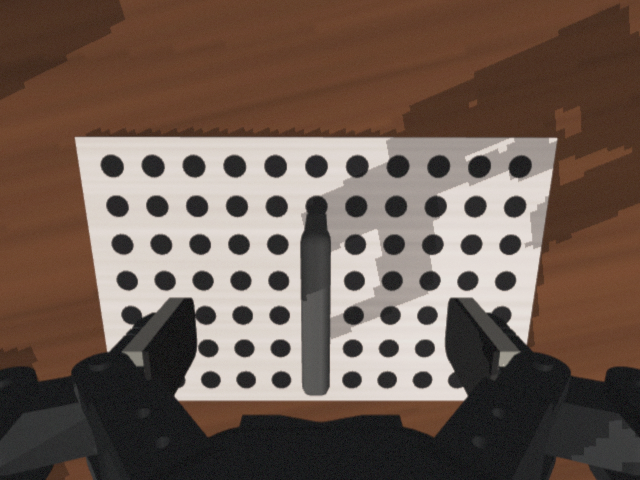

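The wrist picture shows the handle bar at (316,315), centred between the fingers, whose tips are already below the bar. I'll grip here.

Call:
apply_moves:
  targets:
    - [0,0.05,0,0,0,0]
    - [0,0,0,0,0,0]
    - [0,0,0,0,0,0]
    - [0,0,0,0,0,0]
    - [0,0,0,0,0,0]
    - [0,0,0,0,0,0]
    - [0,0,0,0,0,0]
    - [0,0,0,0,0,0]
  jaw: -1

```text
clock: 4.62
eef_pos: [408.0, -173.8, 25.7]
tool_rot: [-1.567, -0.006, 2.921]
force: [-0.8, 0.4, 6.3]
width: 8.4
```

Call:
apply_moves:
  targets:
    - [0,-0.3,0,0,0,0]
    - [0,-0.6,0,0,0,0]
    - [0,-0.9,0,0,0,0]
    - [0,-0.9,0,0,0,0]
    - [0,-0.9,0,0,0,0]
    - [0,-0.9,0,0,0,0]
    - [0,-0.9,0,0,0,0]
    - [0,-0.9,0,0,0,0]
    - [0,0,0,0,0,0]

```text
clock: 5.75
eef_pos: [410.7, -173.8, 279.8]
tool_rot: [-1.566, -0.002, 2.921]
force: [0.2, 0.0, -2.1]
width: 8.3
```

Run:
```python
from h import *
delta([556.9,130.9,275],down(-0.08-np.pi))
cv2.imwrite("pics/w3.png",get_image("wrist")[:,:,::-1]);
```

```text
tcp [ 410.69 -173.83  279.76] rpy [-1.57 -0.    2.92] w 8.3 F [ 0.19  0.03 -2.11] q [ 0.77  0.31 -0.57  1.98  0.22  0.91 -1.7 ] clk 5.8
shift [-1.9   0.08 -8.23] turn [-0.03 -1.01  0.01]
```

View pics/w3.png

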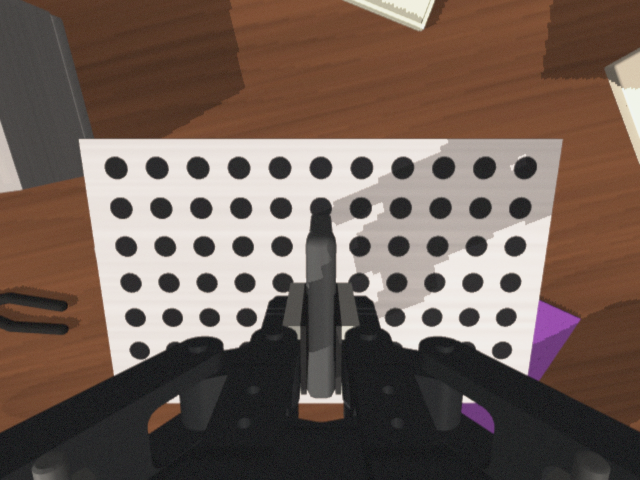

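The shelf is held level: its far edge runs from (79,139) to (562,139) and the bar is centred at (320,315). Before inserting it I'll refine the dryer pose using the scene view and the bench marks.

Run:
```python
from h import *
s=cv2.imread("pics/scene0.png"); cv2.imwrite("pics/d.png",crop(s,290,230,140,90,5))
c=calibration("wrist"); st=read_state(); p=st["eef_pos"]; 
z=p[2]-25.7+4
W=[onz(c,79,139,z),onz(c,562,139,z)]; print(W, np.linalg.norm(W[0]-W[1]))
t,th,e=fit2([(59,93),(59,-93)],W); 
cs,sn=np.cos(th),np.sin(th); d=p[:2]-t
print("shelf",t,th,"tcp in shelf frame",[cs*d[0]+sn*d[1],-sn*d[0]+cs*d[1]], st["tool_rot"][2]-th)
```

```text
[array([488.43, -97.08, 256.44]), array([ 447.69, -277.85,  256.44])] 185.30895211160205
shelf [ 410.51 -174.49] -0.22169657455240352 tcp in shelf frame [np.float64(-1.2024478315897988), np.float64(0.5756869180176125)] 3.142265869236624
```

View pics/d.png

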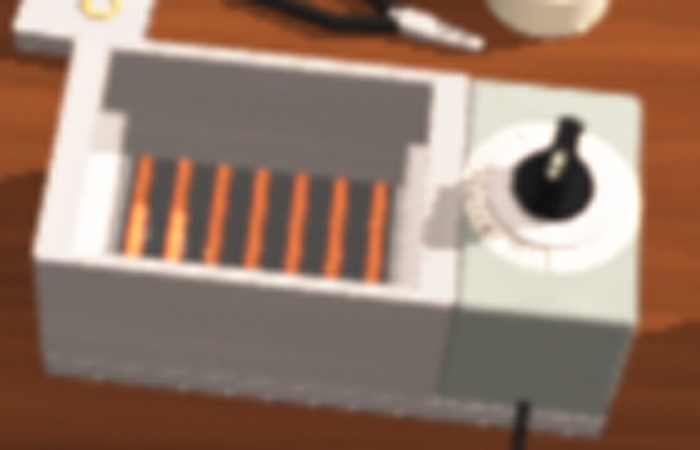

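Run:
```python
from h import *
t=calibration("top");s=calibration("scene")
D=lambda p:(p[0]/5+290-.4,p[1]/5+230-.4); A=lambda p:(p[0]/5+200-.4,p[1]/5+160-.4)
Ps={(71,-105):(36,253),(71,195):(635,322),(-71,195):(641,94),(-71,-105):(73,38),(71,105):(455,304),(-71,105):(470,75),(-65,-87):(110,50),(-65,87):(433,83)}
Pt={(71,195):(75,55),(-71,195):(38,348),(71,-105):(717,105),(-71,-105):(690,405),(71,105):(265,67),(-71,105):(230,365),(65,-87):(675,115),(65,87):(303,85)}
for n,c,P,f in (("scene",s,Ps,D),("top",t,Pt,A)):
    W=np.array([onz(c,*f(v),120) for v in P.values()]); M=np.array(list(P),float); o,th,e=fit2(M,W)
    r=np.array([[np.cos(th),-np.sin(th)],[np.sin(th),np.cos(th)]]); print(n,o,th); print(np.c_[M,(W[:,:2]-o)@r])
# knob axis
print(tri([ray(s,*D((555,170))),ray(t,*A((147,195)))]))
```

```text
scene [556.04 130.29] -0.08243380135701724
[[  71.   -105.     67.84 -104.27]
 [  71.    195.     69.84  193.31]
 [ -71.    195.    -70.58  195.79]
 [ -71.   -105.    -69.06 -106.57]
 [  71.    105.     70.82  105.18]
 [ -71.    105.    -71.55  105.74]
 [ -65.    -87.    -63.58  -85.77]
 [ -65.     87.    -63.74   86.59]]
top [557.81 132.19] -0.08040075173349695
[[  71.    195.     69.58  194.44]
 [ -71.    195.    -69.95  193.82]
 [  71.   -105.     71.05 -105.53]
 [ -71.   -105.    -70.63 -104.29]
 [  71.    105.     71.37  105.49]
 [ -71.    105.    -70.25  105.68]
 [  65.    -87.     64.6   -86.52]
 [  65.     87.     64.22   86.91]]
[569.37 278.92 144.02]
```

Call:
apply_moves:
  targets:
    - [-0.2,-0.1,-0.9,0,0,0]
    - [-0.2,0,-0.9,0,0,0]
    - [-0.2,0,-0.9,0,0,0]
    - [-0.2,0,-0.9,0,0,0]
    - [-0.2,0,-0.9,0,0,0]
    - [-0.2,0,-0.9,0,0,0]
    - [-0.2,0,-0.9,0,0,0]
    - [-0.2,0,-0.9,0,0,0]
    - [-0.2,0,-0.9,0,0,0]
    - [0,0,0,0,-1,0]
    - [0,0,0,0,0,0]

```text
clock: 7.18
eef_pos: [549.5, 126.7, 277.7]
tool_rot: [-1.567, -0.011, 3.06]
force: [-0.1, -0.9, -2.4]
width: 8.6
```

```bash
cat >> h.py <<'E'
DO=np.array([557.0,131.2,0]); DY=-0.081
def dw(p): return DO+R.from_euler("z",DY).apply(p)
def key(oy,oz,adeg,ox=0):
    a=np.radians(adeg); Rs=R.from_euler("z",DY)*R.from_euler("x",a)
    tcp=dw([ox,oy,oz])+Rs.apply([-1.2,.6,25.7])
    return tcp,(Rs*R.from_euler("z",-np.pi)*R.from_euler("x",-np.pi/2)).as_euler("xyz")
def low(ly,lz,adeg):  # low-end underside corner -> origin
    a=np.radians(adeg); return ly+93*np.cos(a),lz+93*np.sin(a),adeg
E
python3 - <<'E'
from h import *
delta(*key(*low(-75,135,25)))
E
```

```text
tcp [549.54 126.69 277.69] rpy [-1.57 -0.01  3.06] w 8.6 F [-0.08 -0.95 -2.43] q [ 0.13  0.52 -0.63  1.68  0.34  1.06 -2.26] clk 7.2
shift [-0.17  1.99 -0.11] turn [-3.15 -0.02  0.08]
```

Call:
apply_moves:
  targets:
    - [-0.17,0,-0.1,-0.7,0,0.08]
    - [0,0,0,-0.8,0,0]
    - [0,0,0,-0.8,0,0]
    - [0,0,0,-0.8,0,0]
    - [0,0,0,0,0,0]

```text
clock: 7.8
eef_pos: [557.3, 125.7, 277.1]
tool_rot: [-1.999, -0.002, 3.052]
force: [0.5, 0.1, -2.1]
width: 8.5
```

Run:
```python
from h import *
delta(*key(*low(-75,135,25)))
```

```text
tcp [557.28 125.73 277.08] rpy [-2.   -0.    3.05] w 8.5 F [ 0.52  0.14 -2.1 ] q [ 0.54  0.58 -0.86  1.78  0.03  0.82 -1.89] clk 7.8
shift [0.05 1.85 0.72] turn [-0.06 -0.06 -0.02]
```

Call:
apply_moves:
  targets:
    - [0.05,0.6,0.24,-0.06,-0.06,0]
    - [0,0.6,0.24,0,0,0]
    - [0,0.65,0.24,0,0,0]
    - [0,0,0,0,0,0]

```text
clock: 8.3
eef_pos: [554.9, 136.4, 198.8]
tool_rot: [-2.007, 0.003, 3.069]
force: [1.0, 0.5, -2.0]
width: 8.4
```

Run:
```python
from h import *
delta(*key(*low(-80,100,25))); 
delta(*key(*low(-96,66,25)))
t=get_image("top")[:,:,::-1]; s=get_image("scene")[:,:,::-1]
cv2.imwrite("pics/e.png",np.hstack([crop(t,195,140,160,150,2.5),crop(s,280,180,160,150,2.5)]))
```

```text
tcp [554.89 136.35 198.8 ] rpy [-2.01  0.    3.07] w 8.4 F [ 1.03  0.49 -2.  ] q [ 0.48  0.68 -0.81  1.87  0.09  0.64 -1.89] clk 8.3
shift [-0.03  0.7   0.63] turn [0.   0.06 0.01]
tcp [554.89 136.35 198.8 ] rpy [-2.01  0.    3.07] w 8.4 F [ 1.03  0.49 -2.  ] q [ 0.48  0.68 -0.81  1.87  0.09  0.64 -1.89] clk 8.3
shift [-0.02  1.3   1.35] turn [0.   0.06 0.01]
```

View pics/e.png

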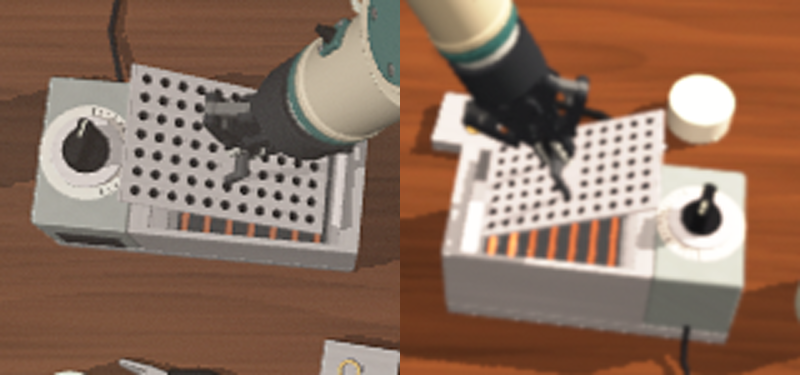

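The shelf is tilted with its low end, at crop (325,160), just over the -y opening, and it lies within the x walls. I'll go down now.

Call:
apply_moves:
  targets:
    - [-0.03,0.35,0.31,0,0.06,0]
    - [0,0.35,0.31,0,0,0]
    - [0,0.3,0.35,0,0,0]
    - [0,0.3,0.35,0,0,0]
    - [0,0,0,0,0,0]

```text
clock: 9.02
eef_pos: [555.5, 108.7, 129.0]
tool_rot: [-2.009, 0.001, 3.059]
force: [-1.1, 0.4, -2.4]
width: 8.5
```

Run:
```python
from h import *
for a in ((-96,65,25),(-97,62.5,15),(-96,62.5,8)): delta(*key(*low(*a)))
```

```text
tcp [555.46 108.73 129.05] rpy [-2.01  0.    3.06] w 8.5 F [-1.06  0.42 -2.39] q [ 0.49  0.79 -0.75  1.92  0.15  0.52 -1.85] clk 9.0
shift [0.04 0.03 0.  ] turn [ 0.02 -0.01 -0.01]
tcp [555.46 108.73 129.05] rpy [-2.01  0.    3.06] w 8.5 F [-1.06  0.42 -2.39] q [ 0.49  0.79 -0.75  1.92  0.15  0.52 -1.85] clk 9.0
shift [ 0.04  0.49 -0.02] turn [ 1.27 -0.01 -0.01]
tcp [555.46 108.73 129.05] rpy [-2.01  0.    3.06] w 8.5 F [-1.06  0.42 -2.39] q [ 0.49  0.79 -0.75  1.92  0.15  0.52 -1.85] clk 9.0
shift [ 0.04  0.8  -0.06] turn [ 2.14 -0.01 -0.01]
```

Call:
apply_moves:
  targets:
    - [0.04,0.12,0,0.32,0,0]
    - [0,0.12,0,0.32,0,0]
    - [0,0.12,0,0.32,0,0]
    - [0,0.12,-0.02,0.31,0,0]
    - [0,0,0,0,0,0]

```text
clock: 9.65
eef_pos: [555.5, 119.7, 114.0]
tool_rot: [-1.833, 0.005, 3.063]
force: [-0.2, 0.0, -0.6]
width: 8.8
```

Run:
```python
from h import *
for a in ((-97,62.5,15),(-97,62.5,7)): delta(*key(*low(*a)))
delta(*key(0,61,0))
```

```text
tcp [555.49 119.72 114.04] rpy [-1.83  0.01  3.06] w 8.8 F [-0.17  0.   -0.57] q [ 0.26  0.73 -0.57  1.91  0.22  0.53 -2.01] clk 9.7
shift [0.02 0.05 0.06] turn [ 0.01  0.03 -0.03]
tcp [555.49 119.72 114.04] rpy [-1.83  0.01  3.06] w 8.8 F [-0.17  0.   -0.57] q [ 0.26  0.73 -0.57  1.91  0.22  0.53 -2.01] clk 9.7
shift [ 0.02  0.38 -0.01] turn [ 1.01  0.02 -0.03]
tcp [555.49 119.72 114.04] rpy [-1.83  0.01  3.06] w 8.8 F [-0.17  0.   -0.57] q [ 0.26  0.73 -0.57  1.91  0.22  0.53 -2.01] clk 9.7
shift [ 0.02  0.74 -0.12] turn [ 1.88  0.02 -0.03]
```

Call:
apply_moves:
  targets:
    - [0.02,0.05,0.06,0,0,0]
    - [0,0.11,-0.01,0.33,0,-0.03]
    - [0,0.11,-0.02,0.33,0,0]
    - [0,0.11,-0.03,0.34,0,0]
    - [0,0,0,0,0,0]

```text
clock: 10.28
eef_pos: [554.9, 122.4, 98.3]
tool_rot: [-1.694, 0.0, 3.063]
force: [1.9, 4.2, -0.9]
width: 8.1
```

Run:
```python
from h import *
delta(*key(*low(-97,62.5,7)))
delta(*key(0,61,0))
```

```text
tcp [554.94 122.39  98.26] rpy [-1.69  0.    3.06] w 8.1 F [ 1.89  4.16 -0.9 ] q [ 0.08  0.72 -0.42  1.89  0.29  0.56 -2.14] clk 10.3
shift [-0.   -0.02 -0.05] turn [0.01 0.01 0.  ]
tcp [554.94 122.39  98.26] rpy [-1.69  0.    3.06] w 8.1 F [ 1.89  4.16 -0.9 ] q [ 0.08  0.72 -0.42  1.89  0.29  0.56 -2.14] clk 10.3
shift [-0.    0.32 -0.2 ] turn [0.88 0.01 0.  ]
```

Call:
apply_moves:
  targets:
    - [0,0,-0.1,0,0,0]
    - [0,0.1,-0.03,0.3,0,0]
    - [0,0.1,-0.03,0.3,0,0]
    - [0,0.1,-0.03,0.28,0,0]
    - [0,0,0,0,0,0]

```text
clock: 10.9
eef_pos: [555.2, 129.5, 86.8]
tool_rot: [-1.57, -0.001, 3.061]
force: [-0.4, -0.1, -2.1]
width: 8.3
```

Run:
```python
from h import *
delta(*key(0,60,0))
t=get_image("top")[:,:,::-1]; s=get_image("scene")[:,:,::-1]
cv2.imwrite("pics/f.png",np.hstack([crop(t,195,140,160,150,2.5),crop(s,280,180,160,150,2.5)]))
```

```text
tcp [555.22 129.53  86.75] rpy [-1.57 -0.    3.06] w 8.3 F [-0.36 -0.07 -2.13] q [-0.09  0.73 -0.3   1.86  0.35  0.61 -2.26] clk 10.9
shift [-0.01  0.03 -0.06] turn [-0.01  0.01  0.01]
```

View pics/f.png

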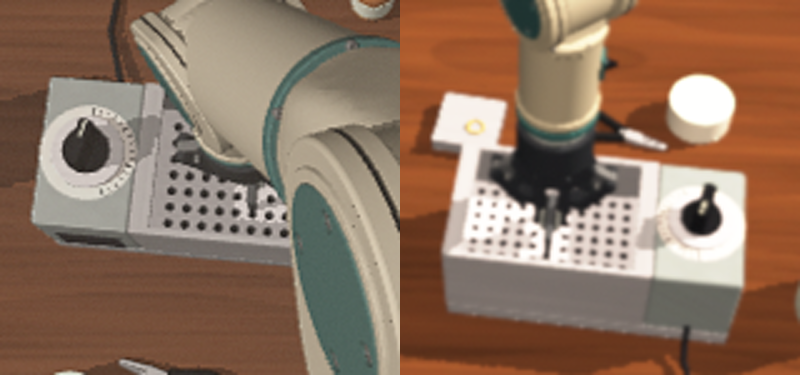

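The shelf is level inside, below the lips and above the heater bars. I'll settle it and release.

Call:
apply_moves:
  targets:
    - [0,0.04,-0.09,0,0,0]
    - [0,0,0,0,0,0]

```text
clock: 11.25
eef_pos: [556.1, 132.1, 85.8]
tool_rot: [-1.569, 0.0, 3.06]
force: [-0.7, -0.8, 1.0]
width: 8.8
```

Call:
apply_moves:
  targets:
    - [0,0,0,0,0,0]
    - [0,0,0,0,0,0]
    - [0,0,0,0,0,0]
    - [0,0,0,0,0,0]
    - [0,-0.5,0,0,0,0]
    - [0,-1,0,0,0,0]
    - [0,-1,0,0,0,0]
    - [0,-1,0,0,0,0]
    - [0,-1,0,0,0,0]
    - [0,-1,0,0,0,0]
    - [0,0,0,0,0,0]
  jaw: 0

```text
clock: 12.62
eef_pos: [557.6, 134.3, 308.8]
tool_rot: [-1.572, 0.006, 3.061]
force: [-0.6, 0.1, -1.0]
width: 42.5
```

Run:
```python
from h import *
delta(*key(0,254,0))
c=calibration("wrist"); w=get_image("wrist")[:,:,::-1]; cv2.imwrite("pics/w4.png",w); np.save("w4.npy",c["world_from_camera"])
```

```text
tcp [557.63 134.35 308.84] rpy [-1.57  0.01  3.06] w 42.5 F [-0.64  0.08 -1.04] q [-0.01  0.46 -0.42  1.63  0.21  1.09 -2.14] clk 12.6
shift [0.04 0.73 0.07] turn [ 0.01  0.   -0.05]
```

View pics/w4.png

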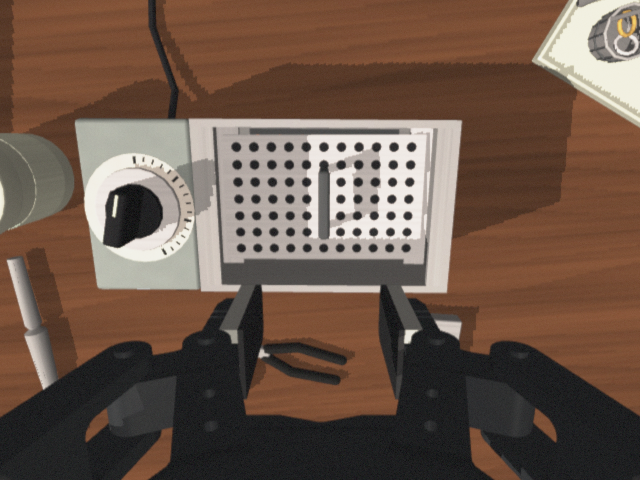

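The shelf is flat on the ledges, spanning (222,130) to (426,262). The dryer rim corners are at (76,119), (461,121), (448,293) and (97,289), and the knob is near (130,215).

Run:
```python
from h import *
c=calibration("wrist")
W=[onz(c,*p,120) for p in [(76,119),(97,289),(461,121),(448,293)]]
print(fit2([(71,195),(-71,195),(71,-105),(-71,-105)],W))
H=[onz(c,*p,102) for p in [(324,170),(324,237)]]; h=(H[0]+H[1])/2; print("handle",H,h)
print("in dryer",R.from_euler("z",-DY).apply(h-DO))
# grips: target for hover over basket1 etc
g=np.array([[677.6,-129.8],[645.3,-182.3],[611.2,-232.8],[578,-287.1]])
print(np.polyfit(range(4),g,1))
delta([578-60,-250,260],down(-0.57-np.pi))
```

```text
(array([555.41, 128.6 ]), np.float64(-0.08931329675009524), np.float64(3.2641409353284416))
handle [array([586.07, 128.12, 102.  ]), array([528.75, 132.66, 102.  ])] [557.41 130.39 102.  ]
in dryer [  0.47  -0.77 102.  ]
[[ -33.29  -52.24]
 [ 677.96 -129.64]]
tcp [556.45 133.7  306.75] rpy [-1.57  0.    3.06] w 42.7 F [ 0.14  0.2  -0.21] q [-0.01  0.46 -0.41  1.63  0.21  1.09 -2.14] clk 12.7
shift [0.19 1.17 9.64] turn [ 0.    3.51 -0.02]
```

Run:
```python
from h import *
delta([527,-143,265],down(-0.575-np.pi))
```

```text
tcp [556.45 133.7  306.75] rpy [-1.57  0.    3.06] w 42.7 F [ 0.14  0.2  -0.21] q [-0.01  0.46 -0.41  1.63  0.21  1.09 -2.14] clk 12.7
shift [0.18 1.04 6.95] turn [ 0.    3.54 -0.02]
```

Call:
apply_moves:
  targets:
    - [0.0,0.1,0.9,0,0,0]
    - [0.0,0.1,0.9,0,0,0]
    - [0.0,0.1,0.9,0,0,0]
    - [0.0,0.1,0.9,0,0,0]
    - [0.0,0.1,0.9,0,0,0]
    - [0.0,0.1,0.9,0,0,0]
    - [0.0,0.1,0.9,0,0,0]
    - [0.0,0.1,0.5,0,0.5,0]
    - [0,0,0,0,1,0]
    - [0,0,0,0,1,0]
    - [0,0,0,0,1,0]
    - [0,0,0,0,0,0]

```text
clock: 14.18
eef_pos: [533.8, -136.8, 273.1]
tool_rot: [-1.57, -0.001, 2.573]
force: [0.4, -0.1, 0.9]
width: 42.6
```

Run:
```python
from h import *
delta([527,-143,265],down(-0.575-np.pi))
c=calibration("wrist"); w=get_image("wrist")[:,:,::-1]; cv2.imwrite("pics/w5.png",w); np.save("w5.npy",c["world_from_camera"])
```

```text
tcp [ 533.78 -136.81  273.09] rpy [-1.57 -0.    2.57] w 42.6 F [ 0.44 -0.1   0.95] q [ 0.37  0.45 -0.25  1.74  0.13  0.97 -2.07] clk 14.2
shift [0.06 0.2  0.22] turn [-0.01  0.05  0.01]
```

View pics/w5.png

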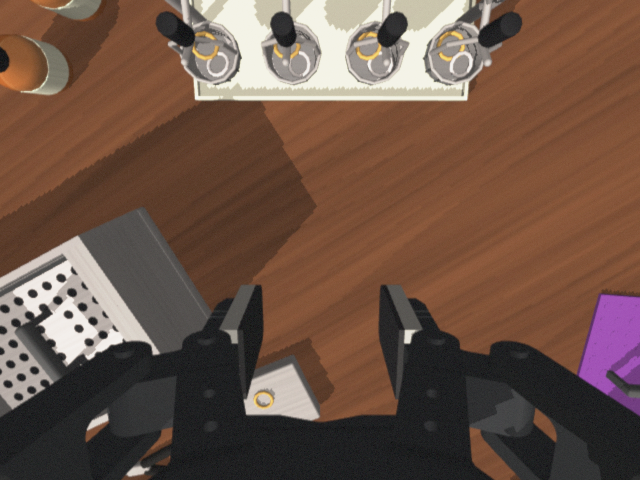

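The wrist view shows the grip tops at (168,22), (281,18), (397,19) and (512,20). The tray edge on row 98 is level, so the tool is aligned with the rack.

Run:
```python
from h import *
c=calibration("wrist")
T=np.array([onz(c,*p,165) for p in [(168,22),(281,18),(397,19),(512,20)]]); B=np.array([onz(c,*p,133) for p in [(185,38),(284,37),(388,38),(495,38)]])
print(T,B); print(np.polyfit(range(4),T[:,:2],1), "mean",T.mean(0),B.mean(0))
E=[onz(c,*p,14) for p in [(195,98),(467,98)]]; d=E[0]-E[1]; print("tray edge",E,np.linalg.norm(d),"rack yaw",np.arctan2(d[1],d[0])-np.pi/2)
for g in ([677.8,-129.7,176],[578,-286,176]): delta(g,down(-0.575-np.pi))
```

```text
[[ 679.9  -131.07  165.  ]
 [ 648.28 -184.41  165.  ]
 [ 613.76 -237.68  165.  ]
 [ 579.48 -290.56  165.  ]] [[ 678.6  -129.14  133.  ]
 [ 645.89 -181.54  133.  ]
 [ 610.55 -235.94  133.  ]
 [ 574.67 -292.26  133.  ]]
[[ -33.58  -53.17]
 [ 680.73 -131.17]] mean [ 630.35 -210.93  165.  ] [ 627.43 -209.72  133.  ]
tray edge [array([670.95, -87.92,  14.  ]), array([ 536.72, -298.55,   14.  ])] 249.76342068295727 rack yaw -0.5673504915565097
tcp [ 533.8  -136.9   273.16] rpy [-1.57 -0.    2.57] w 42.7 F [-0.18  0.07 -0.4 ] q [ 0.37  0.45 -0.25  1.74  0.13  0.97 -2.07] clk 14.2
shift [-2.94  2.42 -2.09] turn [-0.01  0.06  0.01]
tcp [ 533.8  -136.9   273.16] rpy [-1.57 -0.    2.57] w 42.7 F [-0.18  0.07 -0.4 ] q [ 0.37  0.45 -0.25  1.74  0.13  0.97 -2.07] clk 14.2
shift [-2.94  2.43  2.55] turn [-0.01  0.06  0.01]
```

Call:
apply_moves:
  targets:
    - [-0.6,0.4,0.65,0,0.06,0]
    - [-0.6,0.4,0.65,0,0,0]
    - [-0.6,0.4,0.65,0,0,0]
    - [-0.6,0.4,0.65,0,0,0]
    - [-0.55,0.3,0,0,0,0]
    - [0,0,0,0,0,0]
  jaw: 0

```text
clock: 14.98
eef_pos: [576.3, -289.7, 196.1]
tool_rot: [-1.57, -0.002, 2.564]
force: [-0.4, 0.5, 0.6]
width: 42.6
```

```bash
cat >> h.py <<'E'
G=[(678.8,-131.0),(645.5,-183.4),(612.2,-235.7),(578.9,-288.0)]; RP=-0.568-np.pi
def S(img,name,*a):
    cv2.imwrite("pics/"+name,crop(get_image(img)[:,:,::-1],*a))
E
python3 - <<'E'
from h import *
delta([*G[3],134],down(RP))
w=get_image("wrist")[:,:,::-1]; cv2.imwrite("pics/w6.png",w)
E
```

```text
tcp [ 576.29 -289.65  196.14] rpy [-1.57 -0.    2.56] w 42.6 F [-0.36  0.5   0.64] q [ 0.55  0.66 -0.21  1.56  0.16  0.93 -1.86] clk 15.0
shift [-0.03  1.55 -0.07] turn [-0.01 -0.07  0.01]
```

View pics/w6.png

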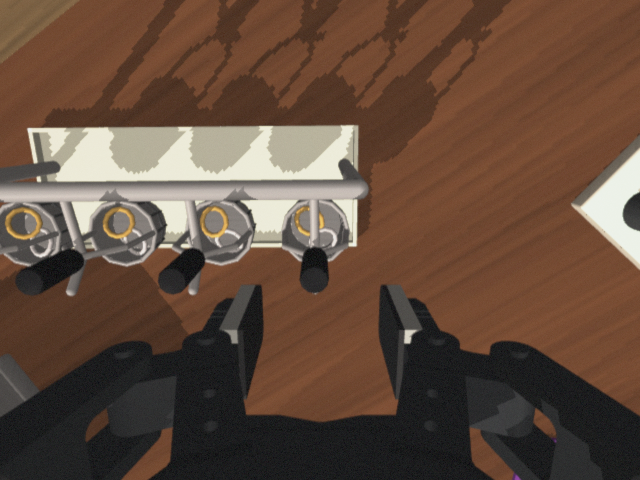

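The nearest grip (basket 4) has its top at (314,282), centred between the fingers.

Run:
```python
from h import *
c=calibration("wrist")
print(onz(c,314,283,165),onz(c,315,254,133), onz(c,180,280,165),onz(c,37,281,165))
# dark blob check for automated grips
im=cv2.imread("pics/w6.png"); m=(im.max(2)<45).astype(np.uint8); m[285:]=0
```

```text
[ 575.3 -284.8  165. ] [ 578.19 -286.73  133.  ] [ 609.13 -235.44  165.  ] [ 643.61 -181.59  165.  ]
```

Call:
apply_moves:
  targets:
    - [0,0.4,-0.07,0,-0.07,0]
    - [0,0.4,0,0,0,0]
    - [0,0.4,0,0,0,0]
    - [0,0.35,0,0,0,0]
    - [0,0,0,0,0,0]

```text
clock: 15.65
eef_pos: [576.9, -286.7, 134.3]
tool_rot: [-1.569, -0.003, 2.574]
force: [-0.3, 0.2, -0.1]
width: 42.8
```

Call:
apply_moves:
  targets:
    - [0,0,0,0,0,0]
    - [0,0,0,0,0,0]
    - [0,0,0,0,0,0]
    - [0,0,0,0,0,0]
    - [0,0,0,0,0,0]
  jaw: -1

```text
clock: 16.27
eef_pos: [578.4, -287.3, 136.5]
tool_rot: [-1.57, 0.002, 2.574]
force: [1.1, -0.9, 2.8]
width: 11.3
```

Call:
apply_moves:
  targets:
    - [0,-0.2,0,0,0,0]
    - [0,-0.25,0,0,0,0]
    - [0,-0.25,0,0,0,0]
    - [0.2,0,0,0,0,0]
    - [0.5,0,0,0,0,0]
    - [0.6,0,0,0,0,0]
    - [0.7,-0.2,0,0,0,0]
    - [0.5,-0.9,0,0,0,0]
    - [0,-0.9,0,0,0,0]
    - [0,-0.9,0,0,0,0]
    - [0,0,0,0,0,0]

```text
clock: 17.65
eef_pos: [494.7, -233.4, 282.5]
tool_rot: [-1.571, 0.006, 2.574]
force: [1.2, 0.3, -1.3]
width: 11.3
```

```bash
cat >> h.py <<'E'
def place(x,y,tz,yaw=None): return dw([x,y,0])+[0,0,tz], down(DY-np.pi if yaw is None else yaw)
E
python3 - <<'E'
from h import *
delta(*place(-30,-52,275))
t=get_image("top")[:,:,::-1]; s=get_image("scene")[:,:,::-1]; w=get_image("wrist")[:,:,::-1]
cv2.imwrite("pics/g.png",np.hstack([crop(w,160,0,320,480,1.2),crop(s,120,180,133,192,3)]))
E
```

```text
tcp [ 494.68 -233.37  282.52] rpy [-1.57  0.01  2.57] w 11.3 F [ 1.17  0.32 -1.27] q [ 0.55  0.43 -0.24  1.74  0.12  0.98 -1.87] clk 17.6
shift [ 3.64  0.16 -7.02] turn [-0.01 -3.49 -0.04]
```

View pics/g.png

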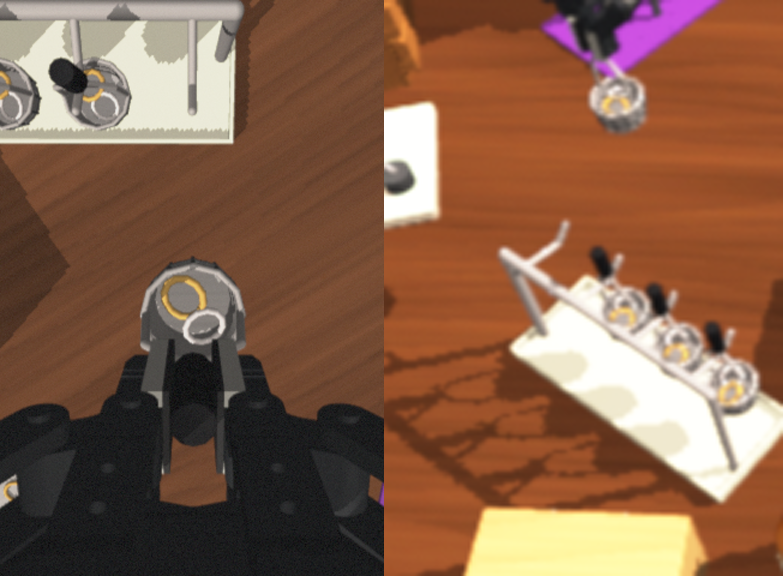

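Basket 4 is held upright off its hook, with its cup at (190,310) left and (617,100) right. Its hook is empty, and the other three baskets still hang. I'll carry it to the shelf.

Call:
apply_moves:
  targets:
    - [0.4,0,-0.6,0,0,0]
    - [0.45,0,-0.9,0,0,0]
    - [0.45,0,-0.9,0,0,0]
    - [0.45,0,-0.9,0,0,0]
    - [0.5,0,-0.9,0,0,0]
    - [0.5,0,-0.9,0,0,0]
    - [0.45,0,-0.9,0,0,0]
    - [0.44,0,-0.9,0,-0.3,0]
    - [0,0,0,0,-0.8,0]
    - [0,0,0,0,-0.8,0]
    - [0,0,0,0,-0.8,0]
    - [0,0,0,0,-0.79,0]

```text
clock: 19.3
eef_pos: [518.1, 77.6, 277.8]
tool_rot: [-1.569, -0.004, 3.065]
force: [0.6, 1.4, -1.5]
width: 11.3
```

Run:
```python
from h import *
delta(*place(-30,-52,155))
```

```text
tcp [518.14  77.63 277.81] rpy [-1.57 -0.    3.06] w 11.3 F [ 0.57  1.37 -1.48] q [ 0.1   0.42 -0.43  1.79  0.21  0.97 -2.06] clk 19.3
shift [-0.12  3.07 -0.12] turn [-0.01  0.03  0.03]
```

Call:
apply_moves:
  targets:
    - [-0.12,0.5,-0.12,0,0.03,0.03]
    - [0,0.7,0,0,0,0]
    - [0,0.7,0,0,0,0]
    - [0,0.6,0,0,0,0]
    - [0,0.4,0,0,0,0]
    - [0,0.12,0,0,0,0]
    - [0,0,0,0,0,0]
    - [0,0,0,0,0,0]

```text
clock: 20.3
eef_pos: [525.4, 82.3, 159.5]
tool_rot: [-1.57, 0.006, 3.057]
force: [0.7, -0.6, -0.7]
width: 11.3
```

Call:
apply_moves:
  targets:
    - [0,0.05,0,0,0,0]
    - [0,0,0,0,0,0]

```text
clock: 20.55
eef_pos: [525.0, 82.0, 157.0]
tool_rot: [-1.57, 0.004, 3.057]
force: [0.1, 0.7, -0.4]
width: 11.1
```

Call:
apply_moves:
  targets:
    - [0,0.05,0,0,0,0]
    - [0,0,0,0,0,0]
    - [0,0,0,0,0,0]

```text
clock: 20.92
eef_pos: [524.8, 82.1, 154.7]
tool_rot: [-1.57, 0.004, 3.057]
force: [-0.1, -0.0, -0.0]
width: 11.2
```

Call:
apply_moves:
  targets:
    - [0,0.05,0,0,0,0]
    - [0,0,0,0,0,0]
    - [0,0,0,0,0,0]

```text
clock: 21.3
eef_pos: [524.9, 82.1, 152.7]
tool_rot: [-1.57, 0.004, 3.057]
force: [-0.0, 0.5, -1.5]
width: 11.4
```

Call:
apply_moves:
  targets:
    - [0,0.05,0,0,0,0]
    - [0,0,0,0,0,0]
    - [0,0,0,0,0,0]

```text
clock: 21.68
eef_pos: [524.9, 82.1, 150.7]
tool_rot: [-1.57, 0.004, 3.057]
force: [-0.8, 0.2, -1.5]
width: 11.4
```

Call:
apply_moves:
  targets:
    - [0,0.04,0,0,0,0]
    - [0,0,0,0,0,0]
    - [0,0,0,0,0,0]

```text
clock: 22.05
eef_pos: [524.9, 82.1, 149.1]
tool_rot: [-1.57, 0.004, 3.057]
force: [0.4, -0.1, -0.3]
width: 11.3
```

Call:
apply_moves:
  targets:
    - [0,0.03,0,0,0,0]
    - [0,0,0,0,0,0]
    - [0,0,0,0,0,0]

```text
clock: 22.42
eef_pos: [524.9, 82.1, 147.9]
tool_rot: [-1.57, 0.004, 3.057]
force: [-0.5, 0.5, -0.2]
width: 11.3
```

Call:
apply_moves:
  targets:
    - [0,0.03,0,0,0,0]
    - [0,0,0,0,0,0]
    - [0,0,0,0,0,0]

```text
clock: 22.8
eef_pos: [525.1, 82.2, 147.1]
tool_rot: [-1.57, 0.005, 3.057]
force: [-0.9, -0.3, 3.8]
width: 11.6
```

Call:
apply_moves:
  targets:
    - [0,0.03,0,0,0,0]
    - [0,0,0,0,0,0]
    - [0,0,0,0,0,0]

```text
clock: 23.18
eef_pos: [525.3, 82.3, 147.0]
tool_rot: [-1.57, 0.006, 3.057]
force: [-3.8, -0.5, 14.3]
width: 11.3
```

Run:
```python
from h import *
F=[]
for i in range(6):
    get_image("wrist"); F.append(read_state()["force"])
print(np.mean(F,0),read_state()["eef_pos"])
```

```text
[-3.34 -0.62 15.14] [525.3   82.28 147.06]
```

Contact came at TCP z 147, so I'll ease off, release and rise.

Call:
apply_moves:
  targets:
    - [0,-0.025,0,0,0,0]
    - [0,0,0,0,0,0]

```text
clock: 23.72
eef_pos: [525.1, 82.3, 147.1]
tool_rot: [-1.57, 0.005, 3.057]
force: [-2.5, -0.3, 8.0]
width: 11.6
```

Call:
apply_moves:
  targets:
    - [0,0,0,0,0,0]
    - [0,0,0,0,0,0]
    - [0,0,0,0,0,0]
    - [0,0,0,0,0,0]
    - [0,-0.3,0,0,0,0]
    - [0,-0.7,0,0,0,0]
    - [0,-0.9,0,0,0,0]
    - [0,-0.9,0,0,0,0]
    - [0,-0.5,0,0,0,0]
    - [0,0,0,0,0,0]
  jaw: 0

```text
clock: 24.98
eef_pos: [525.4, 82.6, 280.6]
tool_rot: [-1.571, 0.008, 3.057]
force: [0.0, -0.3, 0.5]
width: 43.2
```

Run:
```python
from h import *
delta([611,-235,190],down(RP))
cv2.imwrite("pics/w7.png",get_image("wrist")[:,:,::-1]); np.save("w7.npy",calibration("wrist")["world_from_camera"])
```

```text
tcp [525.4   82.64 280.64] rpy [-1.57  0.01  3.06] w 43.2 F [ 0.01 -0.25  0.51] q [ 0.09  0.42 -0.43  1.78  0.21  0.97 -2.08] clk 25.0
shift [-2.79  2.29  7.73] turn [ 0.01  3.46 -0.06]
```

Call:
apply_moves:
  targets:
    - [-0.31,0.1,0.86,0,0,0]
    - [-0.31,0.1,0.86,0,0,0]
    - [-0.31,0.1,0.86,0,0,0]
    - [-0.31,0.1,0.86,0,0,0]
    - [-0.31,0.1,0.86,0,0,0]
    - [-0.31,0.1,0.86,0,0,0]
    - [-0.31,0.1,0.86,0,0,0]
    - [-0.31,0.1,0.86,0,0,0]
    - [-0.31,0.1,0.85,0,0.9,0]
    - [0,0,0,0,0.9,0]
    - [0,0,0,0,0.9,0]
    - [0,0,0,0,0.76,0]

```text
clock: 26.52
eef_pos: [608.6, -235.1, 241.5]
tool_rot: [-1.571, 0.001, 2.57]
force: [0.3, -0.5, -0.3]
width: 42.4
```

```bash
cat >> h.py <<'E'
def grips(c,im,zt=165):
    # dark blobs projected near expected grip mids, in wrist view
    m=(im.max(2)<60).astype(np.uint8)
    for g in G:
        a=proj(c,[*g,zt]);b=proj(c,[*g,zt-32]); print("exp top",a,"bot",b)
E
python3 - <<'E'
from h import *
delta([611.2,-235.2,134],down(RP))
c=calibration("wrist"); im=get_image("wrist")[:,:,::-1]; cv2.imwrite("pics/w8.png",im)
print([im[int(p[1]),int(p[0])] for p in [proj(c,[*G[i],150]) for i in range(4)] if 0<=p[0]<640 and 0<=p[1]<480],[proj(c,[*G[i],150]) for i in range(4)])
c7=dict(c);c7["world_from_camera"]=np.load("w7.npy"); im=cv2.imread("pics/w7.png")
for z in (150,165,178): 
    p=proj(c7,[525,82.3,z]); print(p,im[int(p[1]),int(p[0])] if p[1]<480 else "")
E
```

```text
tcp [ 608.63 -235.08  241.46] rpy [-1.57  0.    2.57] w 42.4 F [ 0.34 -0.55 -0.25] q [ 0.47  0.63 -0.24  1.49  0.16  1.04 -1.96] clk 26.5
shift [-0.05  2.69 -0.03] turn [ 0.   -0.03 -0.01]
[array([24, 18, 16], dtype=uint8), array([26, 21, 24], dtype=uint8), array([32, 33, 30], dtype=uint8), array([ 60,  87, 139], dtype=uint8)] [array([105.05, 236.93]), array([211.54, 236.34]), array([318.01, 235.85]), array([424.6 , 235.35])]
[319.84 226.26] [21 22 25]
[319.81 231.67] [29 30 29]
[319.77 236.87] [47 49 45]
```

The checks agree: the placed grip stands where expected, and the basket 1–3 grips sit at their predicted pixels.

Call:
apply_moves:
  targets:
    - [-0.04,0.6,-0.03,0,-0.03,0]
    - [0,0.6,0,0,0,0]
    - [0,0.6,0,0,0,0]
    - [0,0.5,0,0,0,0]
    - [0,0.36,0,0,0,0]
    - [0,0,0,0,0,0]

```text
clock: 27.32
eef_pos: [610.8, -234.9, 135.2]
tool_rot: [-1.571, 0.001, 2.579]
force: [0.8, 0.6, 0.6]
width: 42.9
```

Call:
apply_moves:
  targets:
    - [0,0,0,0,0,0]
    - [0,0,0,0,0,0]
    - [0,0,0,0,0,0]
    - [0,0,0,0,0,0]
    - [0,0,0,0,0,0]
  jaw: -1

```text
clock: 27.95
eef_pos: [612.6, -235.5, 137.7]
tool_rot: [-1.572, 0.006, 2.578]
force: [-0.8, -0.9, 4.8]
width: 11.2
```

Call:
apply_moves:
  targets:
    - [0,-0.2,0,0,0,0]
    - [0,-0.25,0,0,0,0]
    - [0,-0.25,0,0,0,0]
    - [0.2,0,0,0,0,0]
    - [0.5,0,0,0,0,0]
    - [0.6,0,0,0,0,0]
    - [0.7,-0.2,0,0,0,0]
    - [0.5,-0.9,0,0,0,0]
    - [0,-0.9,0,0,0,0]
    - [0,-0.9,0,0,0,0]
    - [0,0,0,0,0,0]

```text
clock: 29.32
eef_pos: [528.0, -181.8, 283.2]
tool_rot: [-1.573, 0.009, 2.578]
force: [0.5, 0.2, -1.6]
width: 11.0
```

Run:
```python
from h import *
delta(*place(-30,52,279))
```

```text
tcp [ 527.99 -181.76  283.2 ] rpy [-1.57  0.01  2.58] w 11.0 F [ 0.5   0.17 -1.58] q [ 0.46  0.44 -0.27  1.71  0.14  0.99 -1.99] clk 29.3
shift [ 4.84  0.08 -7.8 ] turn [-0.   -3.46 -0.07]
```

Call:
apply_moves:
  targets:
    - [0.4,0,-0.6,0,0,0]
    - [0.55,0,-0.85,0,0,0]
    - [0.55,0,-0.9,0,0,0]
    - [0.55,0,-0.9,0,0,0]
    - [0.55,0,-0.9,0,0,0]
    - [0.55,0,-0.9,0,0,0]
    - [0.55,0,-0.9,0,0,0]
    - [0.55,0,-0.9,0,0,0]
    - [0.55,0,-0.9,0,-0.8,0]
    - [0,0,0,0,-0.9,0]
    - [0,0,0,0,-0.9,0]
    - [0,0,0,0,-0.86,0]

```text
clock: 30.82
eef_pos: [528.9, 182.6, 278.4]
tool_rot: [-1.568, 0.001, 3.066]
force: [0.1, -0.7, -1.5]
width: 11.2
```

Run:
```python
from h import *
delta(*place(-30,52,152))
```

```text
tcp [528.89 182.64 278.37] rpy [-1.57  0.    3.07] w 11.2 F [ 0.11 -0.73 -1.45] q [-0.08  0.48 -0.45  1.71  0.24  1.02 -2.27] clk 30.8
shift [-0.05  3.16 -0.08] turn [-0.02  0.04 -0.01]
```

Call:
apply_moves:
  targets:
    - [-0.05,0.5,-0.08,0,0.04,0]
    - [0,0.7,0,0,0,0]
    - [0,0.7,0,0,0,0]
    - [0,0.6,0,0,0,0]
    - [0,0.4,0,0,0,0]
    - [0,0.2,0,0,0,0]
    - [0,0,0,0,0,0]
    - [0,0,0,0,0,0]

```text
clock: 31.82
eef_pos: [533.4, 186.1, 156.8]
tool_rot: [-1.57, 0.005, 3.055]
force: [-0.7, -0.2, -0.4]
width: 11.3
```

Call:
apply_moves:
  targets:
    - [0,0.05,0,0,0,0]
    - [0,0,0,0,0,0]
    - [0,0,0,0,0,0]

```text
clock: 32.2
eef_pos: [533.0, 185.8, 154.2]
tool_rot: [-1.57, 0.004, 3.055]
force: [0.1, -1.0, -0.5]
width: 11.3
```

Call:
apply_moves:
  targets:
    - [0,0.1,0,0,0,0]
    - [0,0,0,0,0,0]
    - [0,0,0,0,0,0]

```text
clock: 32.58
eef_pos: [532.9, 185.8, 149.9]
tool_rot: [-1.57, 0.004, 3.055]
force: [-0.1, 0.4, -0.1]
width: 11.1
```

Call:
apply_moves:
  targets:
    - [0,0.04,0,0,0,0]
    - [0,0,0,0,0,0]
    - [0,0,0,0,0,0]

```text
clock: 32.95
eef_pos: [533.1, 185.9, 148.5]
tool_rot: [-1.57, 0.004, 3.056]
force: [-0.1, -0.4, 0.6]
width: 11.3
```

Call:
apply_moves:
  targets:
    - [0,0.03,0,0,0,0]
    - [0,0,0,0,0,0]
    - [0,0,0,0,0,0]

```text
clock: 33.33
eef_pos: [533.2, 186.1, 148.5]
tool_rot: [-1.57, 0.005, 3.055]
force: [-2.5, -0.6, 8.3]
width: 11.1
```

Call:
apply_moves:
  targets:
    - [0,-0.01,0,0,0,0]
    - [0,0,0,0,0,0]
    - [0,0,0,0,0,0]
    - [0,0,0,0,0,0]
    - [0,-0.3,0,0,0,0]
    - [0,-0.7,0,0,0,0]
    - [0,-0.9,0,0,0,0]
    - [0,-0.9,0,0,0,0]
    - [0,-0.5,0,0,0,0]
    - [0,0,0,0,0,0]
  jaw: 0

```text
clock: 34.58
eef_pos: [533.4, 186.5, 281.8]
tool_rot: [-1.572, 0.008, 3.055]
force: [-0.2, -0.4, -0.2]
width: 42.9
```

Run:
```python
from h import *
delta([*G[1],245],down(RP))
c=calibration("wrist"); im=get_image("wrist")[:,:,::-1]
for P in ((525,82.3),(533,186)):
  for z in (150,165,178):
    p=proj(c,[*P,z]); print(p,im[int(p[1]),int(p[0])] if 0<p[1]<480 and 0<p[0]<640 else "")
```

```text
tcp [533.4  186.55 281.83] rpy [-1.57  0.01  3.06] w 42.9 F [-0.24 -0.36 -0.21] q [-0.09  0.48 -0.45  1.69  0.24  1.02 -2.28] clk 34.6
shift [-3.58  0.94  8.97] turn [ 0.02  3.45 -0.05]
[474.62 225.58] [28 28 25]
[482.96 230.86] [29 31 31]
[490.96 235.91] [52 48 49]
[321.14 226.99] [24 18 15]
[321.13 232.33] [34 36 35]
[321.13 237.45] [48 47 49]
```

Both placed baskets stand where expected. Next is basket 2.

Call:
apply_moves:
  targets:
    - [-0.4,0.1,0.99,0,0,0]
    - [-0.4,0.1,1.0,0,0,0]
    - [-0.4,0.1,1.0,0,0,0]
    - [-0.4,0.1,1.0,0,0,0]
    - [-0.4,0.1,1.0,0,0,0]
    - [-0.4,0.1,1.0,0,0,0]
    - [-0.4,0.1,1.0,0,0,0]
    - [-0.4,0.1,1.0,0,0,0]
    - [-0.38,0.1,0.98,0,0.8,0]
    - [0,0,0,0,0.9,0]
    - [0,0,0,0,0.9,0]
    - [0,0,0,0,0.85,0]

```text
clock: 36.12
eef_pos: [643.4, -183.8, 242.7]
tool_rot: [-1.571, 0.001, 2.57]
force: [0.3, -0.1, 0.4]
width: 42.4
```

Run:
```python
from h import *
delta([*G[1],134],down(RP))
c=calibration("wrist"); im=get_image("wrist")[:,:,::-1]
for g in G[:2]:
  for z in (140,150,160):
    p=proj(c,[*g,z]); print(p,im[int(p[1]),int(p[0])])
```

```text
tcp [ 643.45 -183.79  242.7 ] rpy [-1.57  0.    2.57] w 42.4 F [ 0.3  -0.1   0.42] q [ 0.39  0.66 -0.27  1.44  0.19  1.07 -2.06] clk 36.1
shift [-0.03  2.72 -0.04] turn [ 0.   -0.03 -0.01]
[216.23 234.6 ] [20 24 23]
[212.09 238.94] [25 26 26]
[207.59 243.63] [46 43 43]
[318.09 234.  ] [16 20 19]
[317.98 238.31] [36 35 32]
[317.86 242.98] [46 43 42]
```

Call:
apply_moves:
  targets:
    - [-0.03,0.6,-0.04,0,-0.03,0]
    - [0,0.6,0,0,0,0]
    - [0,0.6,0,0,0,0]
    - [0,0.5,0,0,0,0]
    - [0,0.38,0,0,0,0]
    - [0,0,0,0,0,0]

```text
clock: 36.92
eef_pos: [645.5, -183.0, 135.6]
tool_rot: [-1.571, 0.001, 2.579]
force: [0.5, -0.5, -0.2]
width: 43.0
```

Call:
apply_moves:
  targets:
    - [0,0,0,0,0,0]
    - [0,0,0,0,0,0]
    - [0,0,0,0,0,0]
    - [0,0,0,0,0,0]
    - [0,0,0,0,0,0]
  jaw: -1

```text
clock: 37.55
eef_pos: [647.2, -183.7, 138.2]
tool_rot: [-1.572, 0.006, 2.578]
force: [-0.3, -2.1, 5.3]
width: 11.6
```

Call:
apply_moves:
  targets:
    - [0,-0.2,0,0,0,0]
    - [0,-0.25,0,0,0,0]
    - [0,-0.25,0,0,0,0]
    - [0.2,0,0,0,0,0]
    - [0.5,0,0,0,0,0]
    - [0.6,0,0,0,0,0]
    - [0.7,-0.2,0,0,0,0]
    - [0.5,-0.9,0,0,0,0]
    - [0,-0.9,0,0,0,0]
    - [0,-0.9,0,0,0,0]
    - [0,0,0,0,0,0]

```text
clock: 38.92
eef_pos: [562.8, -129.5, 283.8]
tool_rot: [-1.574, 0.009, 2.578]
force: [0.1, 0.8, -1.2]
width: 11.5
```

Run:
```python
from h import *
delta(*place(30,-52,281))
```

```text
tcp [ 562.77 -129.45  283.75] rpy [-1.57  0.01  2.58] w 11.5 F [ 0.11  0.84 -1.15] q [ 0.37  0.48 -0.29  1.66  0.16  1.02 -2.11] clk 38.9
shift [ 2.34  0.06 -4.63] turn [ 0.   -3.46 -0.07]
```

Call:
apply_moves:
  targets:
    - [0.34,0,-0.7,0,0,0]
    - [0.5,0,-0.95,0,0,0]
    - [0.5,0,-1.0,0,0,0]
    - [0.5,0,-1.0,0,0,0]
    - [0.5,0,-0.98,0,-0.8,0]
    - [0,0,0,0,-0.9,0]
    - [0,0,0,0,-0.9,0]
    - [0,0,0,0,-0.86,0]
    - [0,0,0,0,0,0]

```text
clock: 40.05
eef_pos: [580.3, 76.7, 279.3]
tool_rot: [-1.569, 0.001, 3.06]
force: [-0.3, 0.1, -0.7]
width: 11.4
```

Run:
```python
from h import *
delta(*place(30,-52,152))
```

```text
tcp [580.32  76.71 279.33] rpy [-1.57  0.    3.06] w 11.4 F [-0.28  0.12 -0.66] q [ 0.1   0.51 -0.44  1.64  0.25  1.05 -2.06] clk 40.0
shift [-0.05  3.18 -0.02] turn [-0.01 -0.   -0.01]
```

Call:
apply_moves:
  targets:
    - [0,0.5,-0.02,0,0,0]
    - [0,0.7,0,0,0,0]
    - [0,0.7,0,0,0,0]
    - [0,0.6,0,0,0,0]
    - [0,0.4,0,0,0,0]
    - [0,0.22,0,0,0,0]
    - [0,0,0,0,0,0]
    - [0,0,0,0,0,0]
    - [0,0,0,0,0,0]

```text
clock: 41.18
eef_pos: [582.5, 77.6, 156.7]
tool_rot: [-1.57, 0.005, 3.061]
force: [-0.1, -0.5, -0.6]
width: 11.5
```

Call:
apply_moves:
  targets:
    - [0,0.1,0,0,0,0]
    - [0,0,0,0,0,0]
    - [0,0,0,0,0,0]

```text
clock: 41.55
eef_pos: [582.0, 77.4, 151.9]
tool_rot: [-1.57, 0.004, 3.061]
force: [0.6, 0.3, -1.1]
width: 11.2
```

Call:
apply_moves:
  targets:
    - [0,0.06,0,0,0,0]
    - [0,0,0,0,0,0]
    - [0,0,0,0,0,0]

```text
clock: 41.92
eef_pos: [582.0, 77.5, 149.5]
tool_rot: [-1.57, 0.004, 3.061]
force: [-0.5, 0.2, -1.6]
width: 11.1
```

Call:
apply_moves:
  targets:
    - [0,0.03,0,0,0,0]
    - [0,0,0,0,0,0]
    - [0,0,0,0,0,0]

```text
clock: 42.3
eef_pos: [582.2, 77.6, 149.0]
tool_rot: [-1.57, 0.005, 3.061]
force: [-2.5, 0.0, 4.7]
width: 11.4
```

Contact at the predicted height, so I'll release and go to basket 1.

Call:
apply_moves:
  targets:
    - [0,0,0,0,0,0]
    - [0,0,0,0,0,0]
    - [0,0,0,0,0,0]
    - [0,0,0,0,0,0]
    - [0,-0.3,0,0,0,0]
    - [0,-0.7,0,0,0,0]
    - [0,-0.9,0,0,0,0]
    - [0,-0.9,0,0,0,0]
    - [0,-0.5,0,0,0,0]
    - [0,0,0,0,0,0]
  jaw: 0

```text
clock: 43.55
eef_pos: [582.5, 78.1, 282.6]
tool_rot: [-1.571, 0.008, 3.061]
force: [0.2, -0.2, -0.5]
width: 42.8
```

Run:
```python
from h import *
delta([*G[0],245],down(RP))
c=calibration("wrist"); im=get_image("wrist")[:,:,::-1]
for P in ((525,82.3),(533,186),(582.2,77.6)):
  for z in (150,165,178):
    p=proj(c,[*P,z]); print(p,im[int(p[1]),int(p[0])] if 0<p[1]<480 and 0<p[0]<640 else "")
```

```text
tcp [582.51  78.07 282.64] rpy [-1.57  0.01  3.06] w 42.8 F [ 0.23 -0.22 -0.54] q [ 0.1   0.51 -0.44  1.63  0.25  1.05 -2.07] clk 43.5
shift [-2.81  0.96  5.02] turn [ 0.01  3.49 -0.06]
[320.76 304.89] [25 22 24]
[320.76 313.94] [23 15 18]
[320.76 322.57] [52 48 49]
[175.38 305.41] [23 28 22]
[167.91 314.48] [10 10 10]
[160.79 323.13] [44 44 44]
[320.84 226.72] [20 14 21]
[320.85 232.02] [18 17 21]
[320.85 237.1 ] [47 47 46]
```

Call:
apply_moves:
  targets:
    - [-0.46,0.15,0.83,0,0,0]
    - [-0.46,0.15,0.83,0,0,0]
    - [-0.46,0.15,0.83,0,0,0]
    - [-0.46,0.15,0.83,0,0,0]
    - [-0.46,0.15,0.83,0,0,0]
    - [-0.46,0.15,0.83,0,0.8,0]
    - [0,0,0,0,0.9,0]
    - [0,0,0,0,0.9,0]
    - [0,0,0,0,0.89,0]
    - [0,0,0,0,0,0]

```text
clock: 44.85
eef_pos: [674.9, -129.7, 243.5]
tool_rot: [-1.57, 0.002, 2.575]
force: [-1.1, 0.1, -0.7]
width: 42.7
```

Run:
```python
from h import *
delta([*G[0],134],down(RP))
c=calibration("wrist"); im=get_image("wrist")[:,:,::-1]
for g in G[:1]:
  for z in (140,150,160):
    p=proj(c,[*g,z]); print(p,im[int(p[1]),int(p[0])], im[int(p[1]),int(p[0])-14:int(p[0])+15:4].max(1))
```

```text
tcp [ 674.85 -129.66  243.54] rpy [-1.57  0.    2.58] w 42.7 F [-1.12  0.07 -0.66] q [ 0.3   0.69 -0.28  1.38  0.2   1.1  -2.14] clk 44.9
shift [-0.1   2.74 -0.03] turn [-0.    0.01 -0.01]
[318.75 229.81] [28 23 21] [ 78  83  27  12  27  22  57 219]
[318.67 233.93] [33 34 37] [113  38  20  32  34  22  27  90]
[318.59 238.4 ] [37 35 41] [102  47  39  41  41  44  28 106]
```

Call:
apply_moves:
  targets:
    - [-0.06,0.6,-0.03,0,0,0]
    - [0,0.6,0,0,0,0]
    - [0,0.6,0,0,0,0]
    - [0,0.5,0,0,0,0]
    - [0,0.4,0,0,0,0]
    - [0,0,0,0,0,0]

```text
clock: 45.65
eef_pos: [677.8, -130.2, 135.5]
tool_rot: [-1.571, 0.002, 2.574]
force: [0.1, -0.7, -0.6]
width: 42.8
```

Call:
apply_moves:
  targets:
    - [0,0,0,0,0,0]
    - [0,0,0,0,0,0]
    - [0,0,0,0,0,0]
    - [0,0,0,0,0,0]
    - [0,0,0,0,0,0]
  jaw: -1

```text
clock: 46.28
eef_pos: [679.4, -130.7, 138.0]
tool_rot: [-1.572, 0.006, 2.574]
force: [-0.8, -1.2, 4.9]
width: 11.3
```

Call:
apply_moves:
  targets:
    - [0,-0.2,0,0,0,0]
    - [0,-0.25,0,0,0,0]
    - [0,-0.25,0,0,0,0]
    - [0.2,0,0,0,0,0]
    - [0.5,0,0,0,0,0]
    - [0.6,0,0,0,0,0]
    - [0.7,-0.2,0,0,0,0]
    - [0.5,-0.9,0,0,0,0]
    - [0,-0.9,0,0,0,0]
    - [0,-0.9,0,0,0,0]
    - [0,0,0,0,0,0]

```text
clock: 47.65
eef_pos: [595.1, -75.9, 283.6]
tool_rot: [-1.574, 0.009, 2.574]
force: [1.2, -0.2, -1.1]
width: 10.9
```

Run:
```python
from h import *
delta(*place(30,52,281))
```

```text
tcp [595.07 -75.86 283.59] rpy [-1.57  0.01  2.57] w 10.9 F [ 1.23 -0.18 -1.11] q [ 0.27  0.51 -0.3   1.6   0.17  1.05 -2.21] clk 47.6
shift [ 3.53  0.05 -5.35] turn [ 0.01 -3.49 -0.07]
```

Call:
apply_moves:
  targets:
    - [0.45,0,-0.65,0,0,0]
    - [0.6,0,-0.9,0,0,0]
    - [0.62,0,-0.95,0,0,0]
    - [0.62,0,-0.95,0,0,0]
    - [0.62,0,-0.95,0,0,0]
    - [0.62,0,-0.95,0,-0.8,0]
    - [0,0,0,0,-0.9,0]
    - [0,0,0,0,-0.9,0]
    - [0,0,0,0,-0.89,0]
    - [0,0,0,0,0,0]

```text
clock: 48.9
eef_pos: [588.9, 179.8, 278.9]
tool_rot: [-1.569, 0.002, 3.06]
force: [-0.2, 0.5, -0.9]
width: 11.2
```

Run:
```python
from h import *
delta(*place(30,52,152))
```

```text
tcp [588.92 179.81 278.9 ] rpy [-1.57  0.    3.06] w 11.2 F [-0.23  0.5  -0.89] q [-0.07  0.56 -0.44  1.55  0.26  1.09 -2.23] clk 48.9
shift [-0.05  3.17 -0.03] turn [-0.01 -0.   -0.01]
```

Call:
apply_moves:
  targets:
    - [0,0.5,-0.02,0,0,0]
    - [0,0.7,0,0,0,0]
    - [0,0.7,0,0,0,0]
    - [0,0.6,0,0,0,0]
    - [0,0.4,0,0,0,0]
    - [0,0.22,0,0,0,0]
    - [0,0,0,0,0,0]
    - [0,0,0,0,0,0]
    - [0,0,0,0,0,0]

```text
clock: 50.02
eef_pos: [591.0, 180.9, 156.3]
tool_rot: [-1.57, 0.005, 3.061]
force: [0.9, 0.4, -0.7]
width: 11.2
```

Call:
apply_moves:
  targets:
    - [0,0.1,0,0,0,0]
    - [0,0,0,0,0,0]
    - [0,0,0,0,0,0]

```text
clock: 50.4
eef_pos: [590.5, 180.7, 151.4]
tool_rot: [-1.57, 0.004, 3.061]
force: [-0.1, 0.4, -0.5]
width: 11.0
```

Call:
apply_moves:
  targets:
    - [0,0.05,0,0,0,0]
    - [0,0,0,0,0,0]
    - [0,0,0,0,0,0]

```text
clock: 50.78
eef_pos: [590.5, 180.7, 149.4]
tool_rot: [-1.57, 0.004, 3.061]
force: [0.1, -0.6, -0.5]
width: 11.3
```

Call:
apply_moves:
  targets:
    - [0,0.03,0,0,0,0]
    - [0,0,0,0,0,0]
    - [0,0,0,0,0,0]

```text
clock: 51.15
eef_pos: [590.7, 180.8, 148.8]
tool_rot: [-1.57, 0.005, 3.061]
force: [-0.9, -0.7, 5.5]
width: 11.3
```

Call:
apply_moves:
  targets:
    - [0,0,0,0,0,0]
    - [0,0,0,0,0,0]
    - [0,0,0,0,0,0]
    - [0,0,0,0,0,0]
    - [0,-0.3,0,0,0,0]
    - [0,-0.7,0,0,0,0]
    - [0,-0.9,0,0,0,0]
    - [0,-0.9,0,0,0,0]
    - [0,-0.5,0,0,0,0]
    - [0,0,0,0,0,0]
  jaw: 0

```text
clock: 52.4
eef_pos: [591.0, 181.5, 282.7]
tool_rot: [-1.572, 0.008, 3.061]
force: [0.3, -0.4, -0.3]
width: 42.4
```

Call:
apply_moves:
  targets:
    - [0.7,0,-0.65,0,0,0]
    - [0.7,0,-0.65,0,0,0]
    - [0.7,0,-0.65,0,0,0]
    - [0.7,0,-0.5,0,0,0]
    - [0,0,0,0,0,0]

```text
clock: 53.02
eef_pos: [483.2, 289.9, 279.1]
tool_rot: [-1.57, 0.002, 3.067]
force: [0.8, 0.1, -0.3]
width: 42.8
```

Run:
```python
from h import *
delta([569,281,200],down(DY-np.pi))
c=calibration("wrist"); im=get_image("wrist")[:,:,::-1]; cv2.imwrite("pics/w9.png",im); np.save("w9.npy",c["world_from_camera"])
for P in ((525,82.3),(533,186),(582.2,77.6),(590.7,180.8)):
  for z in (150,165,178):
    p=proj(c,[*P,z]); print(p,im[int(p[1]),int(p[0])] if 0<p[1]<480 and 0<p[0]<640 else "")
```

```text
tcp [483.18 289.89 279.11] rpy [-1.57  0.    3.07] w 42.8 F [ 0.76  0.06 -0.34] q [-0.28  0.48 -0.47  1.69  0.25  1.02 -2.48] clk 53.0
shift [-2.15  1.98  0.06] turn [-0.01  0.04 -0.01]
[640.19 138.64] 
[658.73 139.39] 
[676.63 140.11] 
[476.83 138.35] [31 24 31]
[485.9  139.08] [24 25 25]
[494.65 139.78] [46 44 47]
[659.61  40.64] 
[680.51  35.4 ] 
[700.82  30.3 ] 
[487.51  39.33] [28 27 30]
[497.81  34.  ] [30 31 31]
[507.83  28.82] [44 44 46]
```

View pics/w9.png

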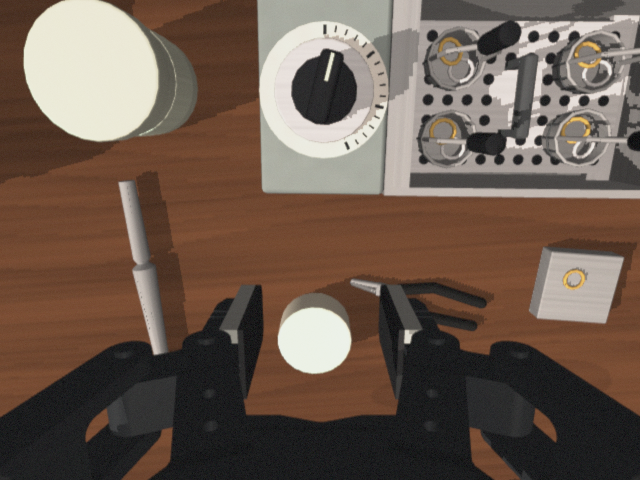

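All four baskets stand upright on the shelf. The dial ring is centred near (324,90), the zero mark is at (324,30), and the pointer line runs from (334,53) to (327,80).

Run:
```python
from h import *
c=calibration("wrist"); im=cv2.imread("pics/w9.png")
hsv=cv2.cvtColor(im,cv2.COLOR_BGR2HSV)
# white ring: fit circle to outer ring contour on plane
m=((im.min(2)>175)).astype(np.uint8); m[:, :262]=0; m[:,392:]=0; m[165:]=0
m=cv2.morphologyEx(m,cv2.MORPH_CLOSE,np.ones((9,9)))
k=max(cv2.findContours(m,0,1)[0],key=cv2.contourArea); h=cv2.convexHull(k)[:,0]
P=np.array([onz(c,*p,121)[:2] for p in h]); A=np.c_[2*P,np.ones(len(P))]; s=np.linalg.lstsq(A,(P**2).sum(1),rcond=None)[0]
r=np.sqrt(s[2]+s[:2]@s[:2]); print("ring centre",s[:2],"r",r,"resid",np.ptp(np.linalg.norm(P-s[:2],axis=1)))
print("ring in dryer",R.from_euler("z",-DY).apply(np.r_[s[:2],0]-DO))
# pointer: bright pixels in knob
sub=np.zeros(m.shape,np.uint8); sub[46:90,316:345]=1
dark=cv2.morphologyEx((im.max(2)<80).astype(np.uint8)*sub,cv2.MORPH_CLOSE,np.ones((11,11)))
b=cv2.erode(dark,np.ones((3,3)))*(im.min(2)>110); ys,xs=np.nonzero(b); print(len(xs))
Q=np.array([onz(c,x,y,164)[:2] for x,y in zip(xs,ys)]); q0=Q.mean(0); v=np.linalg.svd(Q-q0)[2][0]; v*=np.sign(v[0])
yaw=np.arctan2(v[1],v[0]); print("pointer mid",q0,"yaw",yaw,"joint",DY-yaw, "via axis",DY-np.arctan2(*(q0-s[:2])[::-1]))
for n,p in (("0",(324,30)),("15",(347,146))):
    w=onz(c,*p,121)[:2]-s[:2]; print(n,DY-np.arctan2(w[1],w[0]))
```

```text
ring centre [568.01 272.71] r 48.95028464309944 resid 21.2149559411304
ring in dryer [ -0.48 141.94   0.  ]
123
pointer mid [583.02 274.9 ] yaw -0.3285075057773692 joint 0.24750750577736919 via axis -0.22589413458857022
0 -0.14091448972205084
15 2.8250365564834103
```

Run:
```python
from h import *
c=calibration("wrist"); im=cv2.imread("pics/w9.png")
P=np.array([onz(c,*p,120.5)[:2] for p in [(260,90),(388,90),(324,21),(324,158)]]); print(P,"centre",P.mean(0), np.linalg.norm(P[0]-P[1]),np.linalg.norm(P[2]-P[3]))
s=P.mean(0); s=np.array([P[2:,0].mean(),P[:2,1].mean()])
print(s,"dryer",R.from_euler("z",-DY).apply(np.r_[s,0]-DO))
for n,p in (("0",(324,30)),("15",(347,146))):
    w=onz(c,*p,121)[:2]-s; print(n,DY-np.arctan2(w[1],w[0]))
q0=np.array([583.02,274.9]); w=q0-s; print("pointer via axis",DY-np.arctan2(w[1],w[0]))
# dark bar/knob centroid at skirt/top
m=(im.max(2)<60).astype(np.uint8); m[:, :285]=0; m[:,362:]=0; m[130:]=0;m[:40]=0
k=max(cv2.findContours(m,0,1)[0],key=cv2.contourArea); print(cv2.boundingRect(k), cv2.minAreaRect(k))
delta([*s,240],down(-0.35))
```

```text
[[577.16 321.89]
 [570.3  234.4 ]
 [616.67 274.87]
 [527.91 281.65]] centre [573.01 278.2 ] 87.76299591266451 89.01143890691132
[572.29 278.14] dryer [  3.35 147.7    0.  ]
0 -0.007925501224751108
15 2.7166352733357626
pointer via axis 0.2124369875142505
(293, 50, 63, 74) ((324.751953125, 89.13925170898438), (66.48988342285156, 67.10790252685547), 55.491477966308594)
tcp [485.1  288.08 279.09] rpy [-1.57  0.    3.06] w 42.5 F [ 0.35 -0.14 -0.65] q [-0.28  0.48 -0.47  1.69  0.25  1.02 -2.48] clk 53.1
shift [-2.19  0.98  0.08] turn [ -0.03 -20.55   0.02]
```

Call:
apply_moves:
  targets:
    - [0,0,0,0,-1,0]
    - [0,0,0,0,-1,0]
    - [0,0,0,0,-1,0]
    - [0,0,0,0,-1,0]
    - [0,0,0,0,-1,0]
    - [0,0,0,0,-1,0]
    - [0,0,0,0,-1,0]
    - [0,0,0,0,-1,0]
    - [0,0,0,0,-1,0]
    - [0,0,0,0,-1,0]
    - [0,0,0,0,-1,0]
    - [0,0,0,0,-1,0]

```text
clock: 54.58
eef_pos: [487.4, 285.8, 278.8]
tool_rot: [-1.567, -0.003, -1.545]
force: [-0.5, -0.3, 0.3]
width: 42.3
```

Call:
apply_moves:
  targets:
    - [0,0,0,0,-1,0]
    - [0,0,0,0,-1,0]
    - [0,0,0,0,-1,0]
    - [0,0,0,0,-1,0]
    - [0,0,0,0,-1,0]
    - [0,0,0,0,-1,0]
    - [0,0,0,0,-1,0]
    - [0,0,0,0,-1,0]
    - [0,0,0,0,-0.8,0]
    - [0,0,0,0,0,0]
    - [0,0,0,0,0,0]

```text
clock: 55.95
eef_pos: [486.7, 286.8, 279.2]
tool_rot: [-1.572, -0.004, -0.321]
force: [-0.1, -0.0, -0.0]
width: 42.6
```

Run:
```python
from h import *
delta([571,278.7,200],down(-0.31))
```

```text
tcp [486.75 286.77 279.25] rpy [-1.57 -0.   -0.32] w 42.6 F [-0.15 -0.04 -0.02] q [ 0.1   0.7  -1.19  1.68  0.69  1.24  0.  ] clk 56.0
shift [2.05 1.99 0.47] turn [ 0.01 -0.08  0.03]
```

Call:
apply_moves:
  targets:
    - [0.5,0.4,0.12,0,-0.08,0]
    - [0.5,0.5,0.12,0,0,0]
    - [0.5,0.5,0.12,0,0,0]
    - [0.55,0.5,0.11,0,0,0]
    - [0,0,0,0,0,0]
    - [0,0,0,0,0,0]

```text
clock: 56.7
eef_pos: [569.6, 281.0, 204.6]
tool_rot: [-1.57, -0.004, -0.307]
force: [0.0, -0.2, -0.1]
width: 42.4
```

Run:
```python
from h import *
delta([571,278.7,142],down(-0.31))
```

```text
tcp [569.63 280.98 204.61] rpy [-1.57 -0.   -0.31] w 42.4 F [ 0.05 -0.17 -0.06] q [ 0.07  0.86 -1.1   1.58  0.81  1.21  0.08] clk 56.7
shift [ 0.04  1.57 -0.04] turn [-0.    0.02  0.03]
```

Call:
apply_moves:
  targets:
    - [0.04,0.4,-0.04,0,0,0]
    - [0,0.4,0,0,0,0]
    - [0,0.4,0,0,0,0]
    - [0,0.32,0,0,0,0]
    - [0,0,0,0,0,0]
    - [0,0,0,0,0,0]

```text
clock: 57.45
eef_pos: [571.7, 278.8, 143.6]
tool_rot: [-1.57, -0.004, -0.307]
force: [0.7, 0.2, 0.2]
width: 42.8
```

Call:
apply_moves:
  targets:
    - [0,0,0,0,0,0]
    - [0,0,0,0,0,0]
    - [0,0,0,0,0,0]
    - [0,0,0,0,0,0]
    - [0,0,0,0,0,0]
  jaw: -1

```text
clock: 58.08
eef_pos: [572.3, 280.3, 144.3]
tool_rot: [-1.567, -0.005, -0.306]
force: [2.0, 5.0, 0.8]
width: 12.5
```

Run:
```python
from h import *
delta([571,278.7,142],down(-0.31)); print(read_state()["torque"])
```

```text
tcp [572.27 280.3  144.26] rpy [-1.57 -0.   -0.31] w 12.5 F [1.96 4.95 0.79] q [ 0.06  0.93 -1.05  1.63  0.89  1.12  0.03] clk 58.1
shift [-0.02  0.06 -0.05] turn [-0.03  0.03  0.04]
[ 0.95 -0.41 -0.04]
```

Call:
apply_moves:
  targets:
    - [-0.03,0,0.03,0,0.5,0]
    - [0,0,0,0,0.9,0]
    - [0,0,0,0,0.9,0]
    - [0,0,0,0,0.9,0]
    - [0,0,0,0,0.9,0]
    - [0,0,0,0,0.9,0]
    - [0,0,0,0,0.9,0]
    - [0,0,0,0,0.9,0]
    - [0,0,0,0,0.9,0]
    - [0,0,0,0,0.9,0]
    - [0,0,0,0,0,0]

```text
clock: 59.45
eef_pos: [570.1, 278.8, 144.2]
tool_rot: [-1.568, -0.004, -1.509]
force: [-1.6, -2.6, 6.0]
width: 12.7
```

Run:
```python
from h import *
delta([570,280.5,143],down(DY-2.83)); print(read_state()["torque"])
```

```text
tcp [570.14 278.83 144.22] rpy [-1.57 -0.   -1.51] w 12.7 F [-1.59 -2.57  5.98] q [-0.06  0.82 -0.78  1.63  0.68  0.98 -1.01] clk 59.5
shift [-0.04  0.03 -0.  ] turn [-0.04 10.04  0.01]
[-0.37  0.68 -0.04]
```

Call:
apply_moves:
  targets:
    - [0,0,0,0,0.9,0]
    - [0,0,0,0,0.9,0]
    - [0,0,0,0,0.9,0]
    - [0,0,0,0,0.9,0]
    - [0,0,0,0,0.9,0]
    - [0,0,0,0,0.9,0]
    - [0,0,0,0,0.9,0]
    - [0,0,0,0,0.9,0]
    - [0,0,0,0,0.9,0]
    - [0,0,0,0,0.9,0]
    - [0,0,0,0,0.9,0]
    - [0,0,0,0,0,0]

```text
clock: 60.95
eef_pos: [567.8, 280.7, 144.2]
tool_rot: [-1.569, -0.001, -2.89]
force: [-5.8, 0.7, 8.6]
width: 12.7
```

Run:
```python
from h import *
delta([570,280,143],down(DY-1.80)); st=read_state(); print(st["torque"],"joint",DY-st["tool_rot"][2])
```

```text
tcp [567.82 280.72 144.19] rpy [-1.57 -0.   -2.89] w 12.7 F [-5.85  0.66  8.6 ] q [-0.25  0.73 -0.42  1.64  0.38  0.85 -2.15] clk 61.0
shift [-0.05  0.03  0.03] turn [-0.01 -7.23  0.01]
[0.29 1.5  0.01] joint 2.8089745496376075
```

Call:
apply_moves:
  targets:
    - [0,0,0,0,-0.6,0]
    - [0,0,0,0,-0.9,0]
    - [0,0,0,0,-0.9,0]
    - [0,0,0,0,-0.9,0]
    - [0,0,0,0,-0.9,0]
    - [0,0,0,0,-0.9,0]
    - [0,0,0,0,-0.9,0]
    - [0,0,0,0,-0.8,0]
    - [0,0,0,0,-0.4,0]
    - [0,0,0,0,0,0]
    - [0,0,0,0,0,0]

```text
clock: 62.32
eef_pos: [569.3, 279.0, 144.2]
tool_rot: [-1.568, -0.003, -1.885]
force: [-2.4, -1.7, 9.7]
width: 12.5
```

Run:
```python
from h import *
delta([570,280,143],down(DY-1.80)); st=read_state(); print(st["torque"],"joint",DY-st["tool_rot"][2])
```

```text
tcp [569.26 279.   144.21] rpy [-1.57 -0.   -1.88] w 12.5 F [-2.42 -1.7   9.69] q [-0.11  0.79 -0.69  1.63  0.6   0.94 -1.33] clk 62.3
shift [-0.03  0.03  0.01] turn [-0.02 -0.03  0.02]
[-0.36  1.05  0.  ] joint 1.803515259959649
```

Call:
apply_moves:
  targets:
    - [0,0,0,0,0,0]
    - [0,0,0,0,0,0]
    - [0,0,0,0,0,0]
    - [0,0,0,0,0,0]
    - [0,-0.3,0,0,0,0]
    - [0,-0.7,0,0,0,0]
    - [0,-0.9,0,0,0,0]
    - [0,-0.9,0,0,0,0]
    - [0,-0.9,0,0,0,0]
    - [0,-0.5,0,0,0,0]
    - [0,0,0,0,0,0]
  jaw: 0

```text
clock: 63.7
eef_pos: [570.7, 281.0, 313.7]
tool_rot: [-1.564, 0.003, -1.884]
force: [-0.1, -0.2, 0.1]
width: 42.3
```

Call:
apply_moves:
  targets:
    - [0.7,0,0.7,0,0,0]
    - [0.7,0,0.8,0,0,0]
    - [0.7,0,0.8,0,0,0]
    - [0,0,0,0,0,0]
    - [0,0,0,0,0,0]

```text
clock: 64.32
eef_pos: [630.9, 172.3, 310.8]
tool_rot: [-1.569, -0.0, -1.884]
force: [-0.3, 0.6, -0.5]
width: 42.3
```

Run:
```python
from h import *
delta([483,288,279],down(DY-np.pi))
c=calibration("wrist"); im=get_image("wrist")[:,:,::-1]; p=proj(c,[569.5,280,140]); print(p)
cv2.imwrite("pics/w10.png",im); np.save("w10.npy",c["world_from_camera"])
t=get_image("top")[:,:,::-1]; a=crop(t,195,140,160,120,2.5)
x0=int(np.clip(p[0]-80,0,480)); y0=int(np.clip(p[1]-80,0,320))
cv2.imwrite("pics/h.png",np.hstack([crop(im,x0,y0,160,160,2.5)[:300],a])); print(x0,y0)
```

```text
tcp [630.94 172.26 310.79] rpy [-1.57 -0.   -1.88] w 42.3 F [-0.31  0.61 -0.46] q [ 0.11  0.66 -0.78  1.39  0.47  1.28 -1.01] clk 64.3
shift [-1.61  0.78 -4.41] turn [-0.01  9.59 -0.01]
[191.26  97.89]
111 17
```

Call:
apply_moves:
  targets:
    - [0.9,0,-0.2,0,0,0]
    - [0.9,0,-0.2,0,0,0]
    - [0.9,0,-0.2,0,0,0]
    - [0.9,0,-0.2,0,0,0]
    - [0.9,0,-0.2,0,0,0]
    - [0.9,0,-0.2,0,0,0]
    - [0.9,0,-0.2,0,0,0]
    - [0.9,0,-0.2,0,0,0]
    - [0.9,0,-0.2,0,0,0]
    - [0,0,0,0,0,0]
    - [0,0,0,0,0,0]

```text
clock: 65.8
eef_pos: [463.7, -112.7, 311.7]
tool_rot: [-1.566, 0.001, -1.883]
force: [-0.4, 0.5, -0.2]
width: 42.5
```

Run:
```python
from h import *
st=read_state(); print(st["eef_pos"],st["qpos"],st["force"])
w=cv2.imread("pics/w10.png"); t=get_image("top")[:,:,::-1]; s=get_image("scene")[:,:,::-1]
cv2.imwrite("pics/t_end.png",t); cv2.imwrite("pics/s_end.png",s)
A=crop(w,111,17,160,160,2.5); B=crop(s,280,180,160,160,2.5)
C=cv2.resize(t[60:310],(500,200)); C=crop(t,190,60,320,100*1,2.5)[:200]
C=crop(t,120,100,400,230,2)[:,:800]
out=np.vstack([np.hstack([crop(w,111,17,160,112,2.5),crop(s,290,200,160,112,2.5)]),crop(t,120,110,400,200,1.6*1.25)[:320]])[:600]
cv2.imwrite("pics/i.png",out); print(out.shape)
```

```text
[ 463.71 -112.73  311.69] [ 0.82  0.38 -0.88  1.86  0.34  1.05 -0.51] [-0.41  0.45 -0.18]
(600, 800, 3)
```

View pics/i.png

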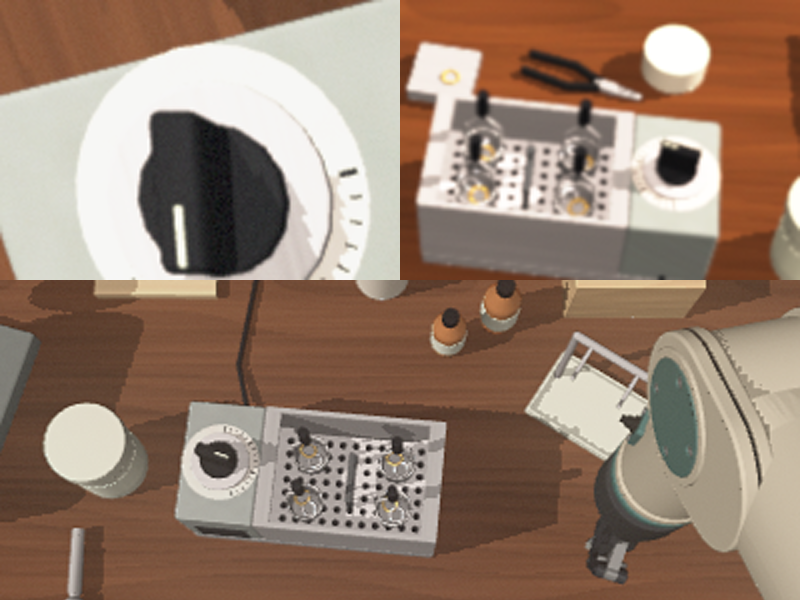

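All four baskets stand upright on the seated shelf. The dial's pointer line runs from crop (178,205) to (183,265), and the top view shows it looking towards the 10-minute side. I'll compute the joint angle.

Run:
```python
from h import *
c=calibration("wrist"); c["world_from_camera"]=np.load("w10.npy")
f=lambda p:(p[0]/2.5+111-.3,p[1]/2.5+17-.3)
a,b=[onz(c,*f(p),164)[:2] for p in ((178,205),(183,266))]; v=b-a
print(a,b,"joint by line",DY-np.arctan2(v[1],v[0]))
m=(cv2.imread("pics/w10.png")); g=np.zeros(m.shape[:2],np.uint8); g[96:126,176:190]=1
ys,xs=np.nonzero((m.min(2)>140)*g); Q=np.array([onz(c,x,y,164)[:2] for x,y in zip(xs,ys)]); d=np.linalg.svd(Q-Q.mean(0))[2][0]; d=d if d[1]<0 else -d
print(len(xs),"joint by fit",DY-np.arctan2(d[1],d[0]))
```

```text
[569.67 277.89] [564.87 263.08] joint by line 1.8030845718254334
93 joint by fit 1.8603387609518245
```

```bash
python3 -c "
from cell import *
print(finish_job())"
```

```text
the job is handed in; nothing more can be done
None
```

The job is done and handed in at about 66 s on the robot clock.

- **Shelf:** I tilted it in under the -y lip, levelled it and set it on both ledges. A picture taken after release showed its handle within about 1 mm of the dryer's centre.
- **Baskets:** All four were lifted off their hooks and set down upright. The final scene and top views show all four standing on the shelf. I could not see one end of the rack in the final top view because the arm hid it.
- **Timer:** I wound it to about 2.81 rad, past the 15-minute mark at 2.7, then turned it back. The gripper angle at release gave 1.80 rad, and the pointer line in the last picture also gave 1.80. A rougher pixel fit gave 1.86, so the two picture readings disagree slightly (about 0.3 minutes).

I saw no sign that the shelf was knocked or that anything else on the bench moved. I did not measure the other items' positions at the end. The highest force I read was about 15 N, when the first basket touched down.

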